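# Clip the shaker platform posts and close the guard

## Robot

A 6-joint arm with a two-finger parallel gripper is mounted at the origin on the work surface; the furniture and walls round the work are solid. World frame = base frame: x ahead of the robot, y to its left, z up, the work surface at z = 0. Lengths are in m, angles in rad, forces in N, time in s.
With the tool pointing down it reaches from about 0.375 to 0.75 m from the base axis. Payload 9 kg.
Tool frame: the origin (TCP) lies at the very end of the fingers, on their centre line; the grasp point (between the pads) lies 19 mm behind it (env.pinch_z is the distance from the TCP to the grasp point, in m); z points along the fingers, y is the direction in which the jaws open and shut (so a half turn about z gives the same grasp; the last joint's range is limited). The gripper opens to 85 mm and grips with 20 to 120 N. Pads are 22 mm wide; open, the fingers measure 114 mm over their backs; the gripper's body (76 mm by 85 mm) begins 54 mm behind the grasp point. The pads swing forward as they close: fully open they stand 13 mm farther back than shut.
Start: joints at [0.93, 0.104, 0.097, 1.564, 0, 1.353], TCP at [0.246, 0.547, 0.231] pointing down, gripper open.
Joint ranges: [-2.99, 2.99], [-0.84, 1.86], [-1.1, 1.16], [-1.84, 2.11], [-1.51, 1.56], [-3.14, 3.14]. Speed limits (rad/s): [2.22, 2.22, 2.57, 3.14, 3.14, 3.14].

## Interface

Orientations are given as a 3x3 rotation matrix whose columns are the frame's x, y, z axes.
In Python, from rig import env, eyes gives the robot as it stands.
- The arm moves only by the shell command python3 -m handwheel 'ROWS' [FORCE]. ROWS is text: rows parted by semicolons, each of 7 numbers parted by spaces: the shift along the tool's x, y, z in cm, then the turn, a rotation vector about the tool's x, y, z in degrees, then the finger opening in cm, from 0 to 8.54. In form: tx ty tz rx ry rz fingers; .... A call has 1 to 20 rows; each row shifts and turns the commanded pose from where the row before left it, along the tool's axes as they then stand; what a row does not reach is not made up. A row lasts 1/12 s, in which the tool goes at most 41.7 mm and 7.16 degrees, less where a joint would pass 70% of its speed; a pose out of reach is approached as far as the arm can. A call is refused whole if a number of a shift passes 4.17 or a number of a turn 7.16, either way. A call with a gripper value outside its range is refused whole. The fingers move at their own pace and stop on an object; FORCE is the grip in N (left out, the last holds). Time passes only in rows, so rows that do not move let the fingers close. It gives the time, the measured TCP pose, the force and the opening at its end, in the units of the state.
- env.get_obs(): the state, without advancing time (a new reading comes with each control period).
- eyes.read_camera(name): name is "scene" or "top" or "wrist"; returns the picture (480x640x3 uint8, blue, green, red); there is no depth.
- eyes.camera_params(name): a dict with "fx", "fy", "cx", "cy" (pixels), "rvec" (rotation vector, rad) and "tvec" (3), from world to camera coordinates, as OpenCV has them; the wrist camera has in their place "T_tool_cam" (4x4, takes a point from camera to tool coordinates, whose origin is the TCP and whose axes are the flange's). Camera axes: x right, y down, z forward; pixel columns grow to the right and rows downward; lengths in m; the calibration is good to about 2 mm. A picture is of the moment at which its call begins: read the wrist's pose just before it. camera_params takes no time and is no camera call.
- env.close_job(): hands the job in, once; it reports no verdict.
The state is a dict: "clock": time; "q": joint angles; "dq": joint speeds; "joint_torque": joint torques, N m; "position": TCP position; "tool_rot": TCP orientation; "contact_force": force on the tool from outside, world axes, zero at the start; "wrist_torque": the same for the moment, N m; "grip_width": finger opening in m.
Only numpy, scipy, OpenCV 4.12 (cv2) and the standard library are available. Lean on these libraries where they do the work, as an engineer would, in place of code of your own. Each camera call takes 0.05 s, during which the arm holds its last target.

## Task

Raise the bench shaker's hinged guard all the way back onto its stop. Then push every spring clip from the parts mat sideways onto the groove of a post of its own (any post) until it snaps fully home and lies level, and with all of them fitted lower the guard gently, without letting it slam, until it rests shut. Leave the beaker, the timer and the dish lid where they are.

Things in the scene. Friction and masses are not known exactly. Their poses are not given: they have to be found in the camera images.
- shaker: bench shaker, fixed to the worktop: white housing 170 x 320 x 44 mm with an aluminium platform on it (top 50 mm above the worktop); origin on the worktop under its middle, x points to its back (away from the operator's side at yaw 0), y to its left along the row of posts, z up. The housing spans x -95 to +75 mm; two thin stop pillars (x +12 mm, y +-150 mm, 114 mm high) and two hinge ears (x +36 to +58 mm, y +-150 mm, 128 mm high) stand on it
- groove1 (a point): middle of the retaining groove of the left-hand upright steel post of the shaker (posts 70 mm apart in a row). Post: 28 mm in diameter, top 110 mm above the worktop. Groove: 16 mm in diameter, 17.5 mm high, its middle 89 mm up; the shoulders above and below are bevelled to a 25 mm high mouth. Axes as the shaker's. There is most room for a clip from the shaker's front (along its +x)
- groove2 (a point): middle of the retaining groove of the second from left upright steel post of the shaker (posts 70 mm apart in a row). Post: 28 mm in diameter, top 110 mm above the worktop. Groove: 16 mm in diameter, 17.5 mm high, its middle 89 mm up; the shoulders above and below are bevelled to a 25 mm high mouth. Axes as the shaker's. There is most room for a clip from the shaker's front (along its +x)
- groove3 (a point): middle of the retaining groove of the third from left upright steel post of the shaker (posts 70 mm apart in a row). Post: 28 mm in diameter, top 110 mm above the worktop. Groove: 16 mm in diameter, 17.5 mm high, its middle 89 mm up; the shoulders above and below are bevelled to a 25 mm high mouth. Axes as the shaker's. There is most room for a clip from the shaker's front (along its +x)
- groove4 (a point): middle of the retaining groove of the right-hand upright steel post of the shaker (posts 70 mm apart in a row). Post: 28 mm in diameter, top 110 mm above the worktop. Groove: 16 mm in diameter, 17.5 mm high, its middle 89 mm up; the shoulders above and below are bevelled to a 25 mm high mouth. Axes as the shaker's. There is most room for a clip from the shaker's front (along its +x)
- guard (a joint): angle of the shaker's hinged guard (framed clear panel 120 x 290 mm, 6 mm thick, its edge hinged at the back, front edge swings up and back): 0 = shut, lying level on its stop pillars (118 mm above the worktop, over the posts), 1.75 rad = fully open, resting just past upright on its back stop. A stiff friction hinge (about 0.35 N m): it stays where it is left
- guard_handle (a point): middle of the guard's handle, a round steel bar 10 mm in diameter and 120 mm long along the shaker's y, held on two arms 40 mm ahead of the guard's front edge, so fingers fit on both sides of it; 162 mm from the hinge axis. Its axes turn with the guard
- guard_hinge (a point): middle of the guard's hinge axis, which runs along the shaker's y, 118 mm above the worktop, 47 mm behind the shaker's origin; axes as the shaker's
- clip1_grip (a point): middle of the straight grip stem of spring clip 1 (half-way up its thickness, 29 mm behind the middle of its bore). The clip is a flat steel fork 14 mm thick, the same on both faces, about 69 mm long, lying flat on the parts mat, 50 g. x points along it to its open mouth, z across its thickness. The stem is 16 mm wide and 36 mm long, between the 34 mm wide shoulder of the head (in front, 12.5 mm ahead of this point) and the 28 mm wide tail bar (behind, 22 mm back)
- clip1_bore (a point): middle of the bore of spring clip 1, where the post's groove sits when the clip is home; axes as the clip's. Two sprung jaws reach 11 mm ahead of it; their rounded polished tips stand 11 mm apart and are forced apart by the 16 mm groove: pushed along the clip's x it takes about 5 to 15 N, the tips meet the groove about 14 mm before home and the clip snaps over the last 7 mm until its crown meets the groove
- clip2_grip (a point): middle of the straight grip stem of spring clip 2 (half-way up its thickness, 29 mm behind the middle of its bore). The clip is a flat steel fork 14 mm thick, the same on both faces, about 69 mm long, lying flat on the parts mat, 50 g. x points along it to its open mouth, z across its thickness. The stem is 16 mm wide and 36 mm long, between the 34 mm wide shoulder of the head (in front, 12.5 mm ahead of this point) and the 28 mm wide tail bar (behind, 22 mm back)
- clip2_bore (a point): middle of the bore of spring clip 2, where the post's groove sits when the clip is home; axes as the clip's. Two sprung jaws reach 11 mm ahead of it; their rounded polished tips stand 11 mm apart and are forced apart by the 16 mm groove: pushed along the clip's x it takes about 5 to 15 N, the tips meet the groove about 14 mm before home and the clip snaps over the last 7 mm until its crown meets the groove
- clip3_grip (a point): middle of the straight grip stem of spring clip 3 (half-way up its thickness, 29 mm behind the middle of its bore). The clip is a flat steel fork 14 mm thick, the same on both faces, about 69 mm long, lying flat on the parts mat, 50 g. x points along it to its open mouth, z across its thickness. The stem is 16 mm wide and 36 mm long, between the 34 mm wide shoulder of the head (in front, 12.5 mm ahead of this point) and the 28 mm wide tail bar (behind, 22 mm back)
- clip3_bore (a point): middle of the bore of spring clip 3, where the post's groove sits when the clip is home; axes as the clip's. Two sprung jaws reach 11 mm ahead of it; their rounded polished tips stand 11 mm apart and are forced apart by the 16 mm groove: pushed along the clip's x it takes about 5 to 15 N, the tips meet the groove about 14 mm before home and the clip snaps over the last 7 mm until its crown meets the groove
- clip4_grip (a point): middle of the straight grip stem of spring clip 4 (half-way up its thickness, 29 mm behind the middle of its bore). The clip is a flat steel fork 14 mm thick, the same on both faces, about 69 mm long, lying flat on the parts mat, 50 g. x points along it to its open mouth, z across its thickness. The stem is 16 mm wide and 36 mm long, between the 34 mm wide shoulder of the head (in front, 12.5 mm ahead of this point) and the 28 mm wide tail bar (behind, 22 mm back)
- clip4_bore (a point): middle of the bore of spring clip 4, where the post's groove sits when the clip is home; axes as the clip's. Two sprung jaws reach 11 mm ahead of it; their rounded polished tips stand 11 mm apart and are forced apart by the 16 mm groove: pushed along the clip's x it takes about 5 to 15 N, the tips meet the groove about 14 mm before home and the clip snaps over the last 7 mm until its crown meets the groove
- mat: thin black rubber parts mat, 250 x 220 mm, 3 mm thick, fixed flat on the worktop to the right of the shaker; origin under its middle. The clips start on it
- beaker: glass beaker, 73 mm wide, 92 mm high, standing behind the shaker; bystander, origin under its middle
- timer: bench timer, 59 x 65 x 22 mm, at the left of the shaker; bystander, origin under its middle
- petri_lid: clear round dish lid, 70 mm wide, 10 mm high, at the right behind; bystander, origin under its middle
Things that resemble listed ones, but are neither listed nor needed, are in the scene too. What is shaped like the part that bears clip4_grip but purple or red is not meant.

How it is judged:
On the way, in this order (a step that is already met when the one before it is completed fails the run):
1. the guard is raised back onto its stop (value of joint guard above 1.6 rad), for 0.2 s.
2. every clip present is home on a post's groove, with the guard still open (value of joint guard above 1.4 rad and (distance between clip1_bore and groove1 below 0.0045 m or distance between clip1_bore and groove2 below 0.0045 m or distance between clip1_bore and groove3 below 0.0045 m or distance between clip1_bore and groove4 below 0.0045 m) and angle between the z axis of each of clip1_bore, clip2_bore, clip3_bore, clip4_bore and the z axis of shaker, either way round below 0.25 rad and (distance between clip2_bore and groove1 below 0.0045 m or distance between clip2_bore and groove2 below 0.0045 m or distance between clip2_bore and groove3 below 0.0045 m or distance between clip2_bore and groove4 below 0.0045 m) and (distance between clip3_bore and groove1 below 0.0045 m or distance between clip3_bore and groove2 below 0.0045 m or distance between clip3_bore and groove3 below 0.0045 m or distance between clip3_bore and groove4 below 0.0045 m) and (distance between clip4_bore and groove1 below 0.0045 m or distance between clip4_bore and groove2 below 0.0045 m or distance between clip4_bore and groove3 below 0.0045 m or distance between clip4_bore and groove4 below 0.0045 m)), for 0.2 s.
3. the guard is lowered shut over the fitted clips (value of joint guard below 0.04 rad and (distance between clip1_bore and groove1 below 0.0045 m or distance between clip1_bore and groove2 below 0.0045 m or distance between clip1_bore and groove3 below 0.0045 m or distance between clip1_bore and groove4 below 0.0045 m) and angle between the z axis of each of clip1_bore, clip2_bore, clip3_bore, clip4_bore and the z axis of shaker, either way round below 0.25 rad and (distance between clip2_bore and groove1 below 0.0045 m or distance between clip2_bore and groove2 below 0.0045 m or distance between clip2_bore and groove3 below 0.0045 m or distance between clip2_bore and groove4 below 0.0045 m) and (distance between clip3_bore and groove1 below 0.0045 m or distance between clip3_bore and groove2 below 0.0045 m or distance between clip3_bore and groove3 below 0.0045 m or distance between clip3_bore and groove4 below 0.0045 m) and (distance between clip4_bore and groove1 below 0.0045 m or distance between clip4_bore and groove2 below 0.0045 m or distance between clip4_bore and groove3 below 0.0045 m or distance between clip4_bore and groove4 below 0.0045 m)), for 0.2 s.
At the end, for the whole second after the job is handed in: every clip present is home on a groove (the middle of its bore within 4.5 mm of the middle of a groove, level within 0.25 rad) and stays there, and the guard is shut (below 0.04 rad) (all of step 3); the robot touches nothing.
It fails at once if the guard is slammed: it comes down onto its stop faster than 0.9 rad/s within the last 0.25 rad (value of joint guard below 0.25 rad and velocity of joint guard below -0.9 rad/s).
It fails at once if the beaker, the timer or the dish lid is shifted more than 30 mm (distance of any of beaker, timer, petri_lid from where it was at the start of the episode above 0.03 m).
Of clip1, clip2, clip3, clip4 only 3 to 4 are there at a start; the rules pass over those that are not, and their reading is None.
At some moment in a run one of clip1, clip2, clip3, clip4 may be knocked a few centimetres aside while the robot is not near it.
Once in a run the grip may slacken for a moment while it holds something.
It also fails if it takes over 210 s, if anything falls off the work surface, if the arm or the gripper's body presses on something with over 40 N, if the wrist force passes 120 N, or if a joint passes its speed limit or range.

## Working session

There is one attempt and no reset: what is moved stays moved. The work goes in short steps, Python scripts to look and compute and a shell command to move; the robot and the scene stay as the last step left them, time stands still between calls to the robot, and variables do not carry over. Pictures are saved under pics/ and viewed, and the job is handed in when it is done.

```bash
ls -la; mkdir -p pics; cat > h.py <<'E'
import numpy as np,cv2
from rig import env,eyes
def snap(n,f):
    im=eyes.read_camera(n); cv2.imwrite('pics/'+f,im); return im
E
python3 - <<'E'
from h import *
o=env.get_obs(); print({k:np.round(v,3) for k,v in o.items()})
for n in ('scene','top','wrist'):
    snap(n,n+'0.png'); print(n,eyes.camera_params(n))
E
```

```text
total 12
drwxr-xr-x  3 agent agent 4096 Dec  6 22:58 .
drwxr-xr-x 23 root  root  4096 Dec  6 22:58 ..
drwxr-xr-x  2 agent agent 4096 Dec  6 22:58 pics
{'clock': np.float64(0.0), 'q': array([0.93 , 0.105, 0.096, 1.564, 0.   , 1.353]), 'dq': array([ 0.002,  0.001, -0.   , -0.   , -0.001, -0.001]), 'joint_torque': array([ 1.0000e-03, -5.5693e+01,  5.0364e+01,  1.7000e-02, -0.0000e+00,
        0.0000e+00]), 'position': array([0.246, 0.547, 0.231]), 'tool_rot': array([[-0.912,  0.41 , -0.001],
       [ 0.41 ,  0.912, -0.001],
       [ 0.   , -0.001, -1.   ]]), 'contact_force': array([-0.555,  0.469,  0.754]), 'wrist_torque': array([-0.027,  0.02 ,  0.02 ]), 'grip_width': np.float64(0.085)}
scene {'fx': 470.14932011246225, 'fy': 470.14932011246225, 'cx': 317.3751008650375, 'cy': 236.9588715493697, 'rvec': array([ 1.95025143, -0.73441475,  0.41294641]), 'tvec': array([-0.43729104,  0.29152427,  1.03025157])}
top {'fx': 532.2934135399163, 'fy': 532.2934135399163, 'cx': 309.2336637480035, 'cy': 241.41843541775708, 'rvec': array([ 2.16303786, -2.15565933,  0.15726064]), 'tvec': array([-0.00382381,  0.59548068,  1.27947745])}
wrist {'fx': 353.13237420373616, 'fy': 353.13237420373616, 'cx': 318.3822460331735, 'cy': 239.43632455009077, 'T_tool_cam': array([[-1.01145998e-03, -9.59298605e-01, -2.82391860e-01,
         7.17092931e-02],
       [ 9.99999400e-01, -1.08885571e-03,  1.17136491e-04,
        -3.65606472e-05],
       [-4.19852863e-04, -2.82391572e-01,  9.59299131e-01,
        -1.42056872e-01],
       [ 0.00000000e+00,  0.00000000e+00,  0.00000000e+00,
         1.00000000e+00]])}
```

View pics/scene0.png

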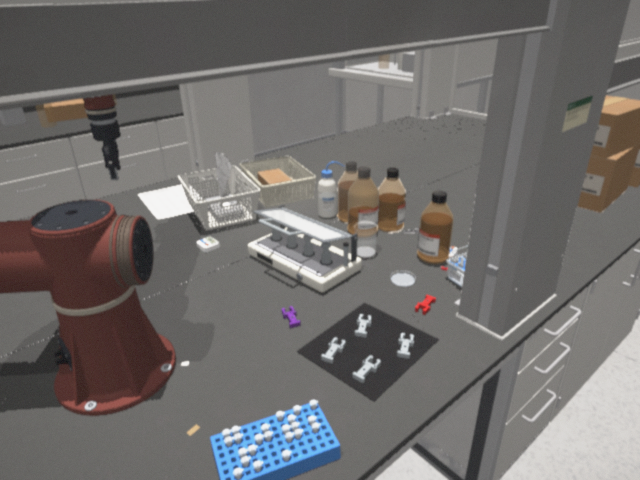

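View pics/top0.png

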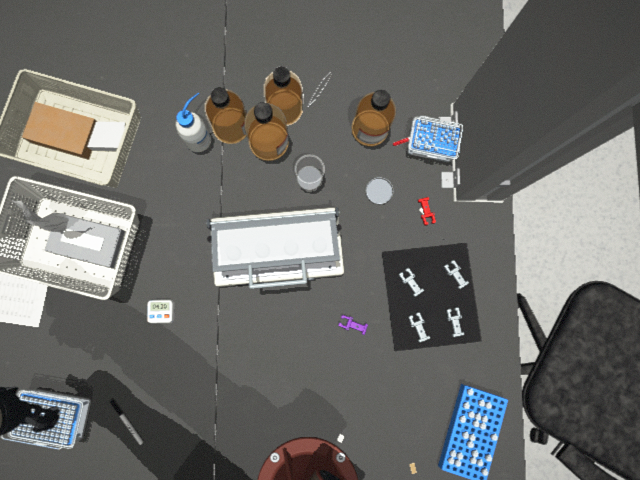

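View pics/wrist0.png

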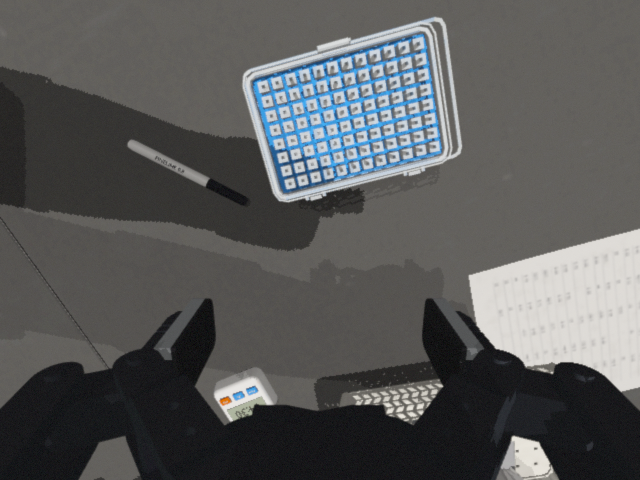

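```bash
cat >> h.py <<'E'
from scipy.spatial.transform import Rotation as R
def cam(n,o=None):
    p=eyes.camera_params(n); K=(p['fx'],p['fy'],p['cx'],p['cy'])
    if n=='wrist':
        o=o or env.get_obs(); T=np.eye(4); T[:3,:3]=o['tool_rot']; T[:3,3]=o['position']
        W=T@p['T_tool_cam']; return K,W[:3,:3].T,-W[:3,:3].T@W[:3,3]
    return K,cv2.Rodrigues(p['rvec'])[0],p['tvec']
def ray(c,uv,z):
    K,Rm,t=c; uv=np.atleast_2d(uv).astype(float)
    d=np.c_[(uv[:,0]-K[2])/K[0],(uv[:,1]-K[3])/K[1],np.ones(len(uv))]@Rm
    C=-Rm.T@t; s=(z-C[2])/d[:,2]; return C+d*s[:,None]
def proj(c,P):
    K,Rm,t=c; q=np.atleast_2d(P)@Rm.T+t
    return np.c_[K[0]*q[:,0]/q[:,2]+K[2],K[1]*q[:,1]/q[:,2]+K[3]]
E
python3 - <<'E'
from h import *
im=cv2.imread('pics/top0.png')
cv2.imwrite('pics/t1.png',cv2.resize(im[195:300,200:355],None,fx=5,fy=5,interpolation=cv2.INTER_CUBIC))
cv2.imwrite('pics/t2.png',cv2.resize(im[240:352,378:488],None,fx=5,fy=5,interpolation=cv2.INTER_CUBIC))
im=cv2.imread('pics/scene0.png')
cv2.imwrite('pics/t3.png',cv2.resize(im[195:300,240:375],None,fx=5,fy=5,interpolation=cv2.INTER_CUBIC))
E
```

```text
(no output)
```

View pics/t1.png

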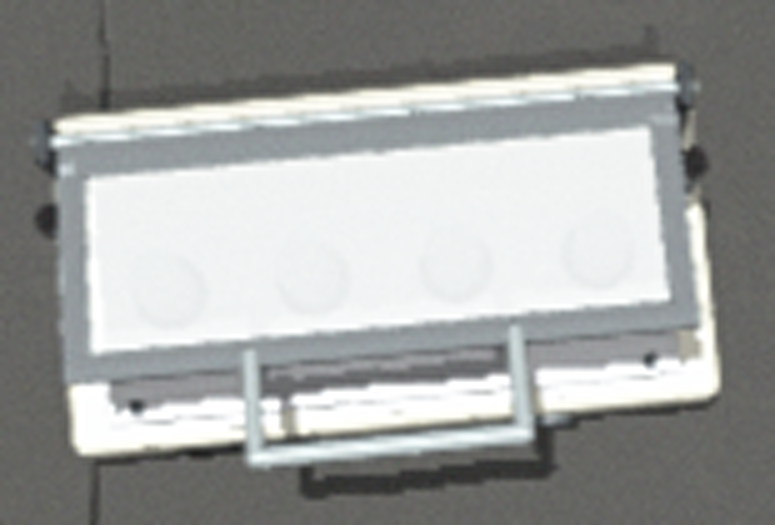

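View pics/t2.png

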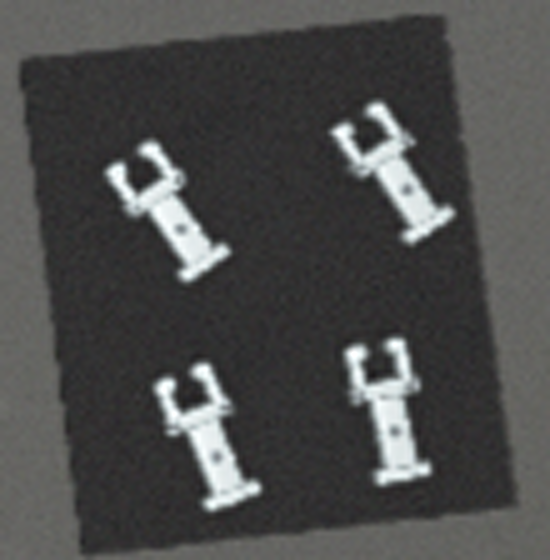

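View pics/t3.png

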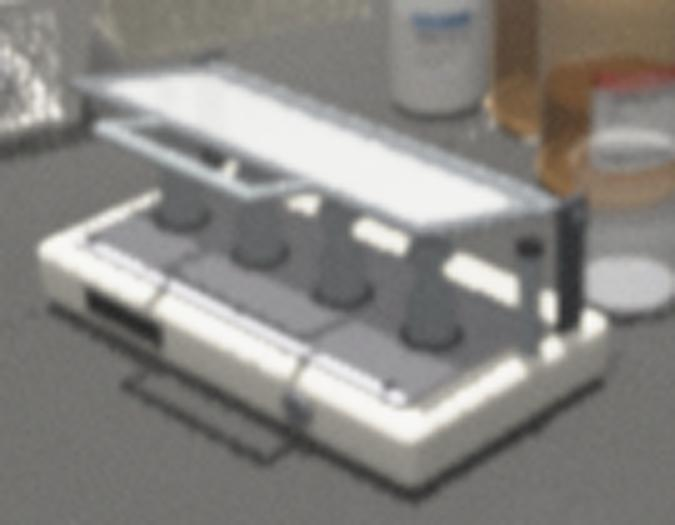

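```bash
cat >> h.py <<'E'
def tri(c1,u1,c2,u2):
    u1=np.atleast_2d(u1).astype(float);u2=np.atleast_2d(u2).astype(float);out=[]
    A=lambda c:np.array([[c[0][0],0,c[0][2]],[0,c[0][1],c[0][3]],[0,0,1]])@np.c_[c[1],c[2]]
    X=cv2.triangulatePoints(A(c1),A(c2),u1.T,u2.T); return (X[:3]/X[3]).T
E
python3 - <<'E'
from h import *
t,s=cam('top'),cam('scene'); np.set_printoptions(precision=4,suppress=True)
c1=lambda a:np.array(a)/5.+[200,195]; c3=lambda a:np.array(a)/5.+[240,195]
print('handle',tri(t,c1([[258,458],[530,436]]),s,c3([[102,127],[252,192]])))
print('guard right front corner',tri(t,c1([[697,325],[68,382]]),s,c3([[415,228],[85,85]])))
print('housing front', ray(t,c1([[72,455],[720,395]]),.044), ray(s,c3([[40,255],[425,445]]),.044))
print('posts',ray(t,c1([[168,290],[314,277],[456,264],[597,250]]),.11))
print('earsR',ray(t,c1([[45,143],[686,88]]),.128),'pillars',ray(t,c1([[47,220],[695,162]]),.114))
im=cv2.imread('pics/top0.png')[240:352,378:488]
m=(im.min(2)>120).astype(np.uint8)
n,l,st,ce=cv2.connectedComponentsWithStats(m)
for i in range(1,n):
    if st[i,4]<60: continue
    ys,xs=np.nonzero(l==i); P=ray(t,np.c_[xs+378,ys+240],.017)[:,:2]
    mu=P.mean(0);w,v=np.linalg.eigh(np.cov((P-mu).T));a=v[:,1];a*=np.sign(a[0])
    pr=(P-mu)@a; print(st[i,4],mu,np.degrees(np.arctan2(a[1],a[0])),pr.min(),pr.max())
mat=cv2.imread('pics/top0.png')
print('mat',ray(t,np.array([[22,62],[443,15],[515,505],[83,550]])/5.+[378,240],.003))
print('beaker etc',ray(t,[[310,180],[160,311],[379,190]],0.0))
E
```

```text
handle [[0.4783 0.1272 0.1602]
 [0.4891 0.0059 0.1615]]
guard right front corner [[ 0.5391 -0.0688  0.1514]
 [ 0.5165  0.2126  0.1445]]
housing front [[ 0.4843  0.229   0.044 ]
 [ 0.5147 -0.0872  0.044 ]] [[ 0.4799  0.2103  0.044 ]
 [ 0.5156 -0.1021  0.044 ]]
posts [[ 0.5581  0.1755  0.11  ]
 [ 0.5645  0.1076  0.11  ]
 [ 0.5709  0.0413  0.11  ]
 [ 0.5778 -0.0247  0.11  ]]
earsR [[ 0.6243  0.2315  0.128 ]
 [ 0.6517 -0.0656  0.128 ]] pillars [[ 0.5903  0.232   0.114 ]
 [ 0.6191 -0.0706  0.114 ]]
213 [ 0.517  -0.3716] 32.67700882036942 -0.0331972707894412 0.03479380870590114
215 [ 0.4968 -0.2579] 34.33615222293484 -0.03330548111849829 0.035003961753110824
222 [ 0.3983 -0.3651] 10.855330124049077 -0.03299852517857353 0.034839983098999695
226 [ 0.3852 -0.2745] 22.3779212227354 -0.0330821433904372 0.03414906880153061
mat [[ 0.5729 -0.1885  0.003 ]
 [ 0.598  -0.4045  0.003 ]
 [ 0.3515 -0.4316  0.003 ]
 [ 0.3291 -0.2151  0.003 ]]
beaker etc [[ 0.7613 -0.0039  0.    ]
 [ 0.4237  0.3703  0.    ]
 [ 0.7359 -0.1827  0.    ]]
```

```bash
cat >> h.py <<'E'
def to(P,psi=None):
    "tool-axis shift (cm) to world P (after turning, if psi given), turn about tool z in deg"
    o=env.get_obs(); r=o['tool_rot']; y=r[:,1]; p0=np.degrees(np.arctan2(y[1],y[0]))
    tn=0.
    if psi is not None:
        tn=-((psi-p0+180)%360-180); a=np.radians(psi)
        r=np.c_[[-np.sin(a),np.cos(a),0],[np.cos(a),np.sin(a),0],[0,0,-1]]
    print('turn z',round(tn,2),'then shift cm',np.round(r.T@(np.array(P)-o['position'])*100,2),'psi now',round(p0,2),'zaxis',np.round(o['tool_rot'][:,2],3),'F',np.round(o['contact_force'],1),'w',round(o['grip_width'],4),'t',o['clock'])
E
python3 -c "
from h import *
to([.484,.067,.235],5.3)"
python3 -m handwheel '0 0 0 0 0 6.7 8; 0 0 0 0 0 6.7 7; 0 0 0 0 0 6.7 6; 0 0 0 0 0 6.7 5; 0 0 0 0 0 6.7 4; 0 0 0 0 0 6.7 3; 0 0 0 0 0 6.7 3; 0 0 0 0 0 6.7 3; 0 0 0 0 0 6.9 3' 40
python3 -c "
from h import *
to([.484,.067,.235],5.3)"
```

```text
turn z 60.47 then shift cm [-49.99  19.26  -0.43] psi now 65.77 zaxis [-0.001 -0.001 -1.   ] F [ 0.6 -0.5  0.2] w 0.0849 t 0.15
clock: 0.9
position: [0.2461, 0.5471, 0.231]
tool_rot: [[-0.086, 0.996, -0.0], [0.996, 0.086, -0.0], [-0.0, -0.0, -1.0]]
contact_force: [-0.4, 0.2, -0.0]
grip_width: 0.0304
turn z -0.35 then shift cm [-50.    19.25  -0.4 ] psi now 4.95 zaxis [-0. -0. -1.] F [-0.4  0.2 -0. ] w 0.0304 t 0.9
```

```bash

python3 -m handwheel '-3.33 1.28 0 0 0 0 3; -3.33 1.28 0 0 0 0 3; -3.33 1.28 0 0 0 0 3; -3.33 1.28 0 0 0 0 3; -3.33 1.28 0 0 0 0 3; -3.33 1.28 0 0 0 0 3; -3.33 1.28 0 0 0 0 3; -3.33 1.28 0 0 0 0 3; -3.33 1.28 0 0 0 0 3; -3.33 1.28 0 0 0 0 3; -3.33 1.28 0 0 0 0 3; -3.33 1.28 0 0 0 0 3; -3.33 1.28 0 0 0 0 3; -3.33 1.28 0 0 0 0 3; -3.38 1.33 0 0 0 0 3; 0 0 0 0 0 0 3'
python3 -c "
from h import *
to([.484,.067,.147],5.3); snap('wrist','w1.png'); snap('scene','s1.png')"
```

```text
clock: 2.23
position: [0.4857, 0.0621, 0.2306]
tool_rot: [[-0.087, 0.996, 0.0], [0.996, 0.087, -0.001], [-0.001, 0.0, -1.0]]
contact_force: [-0.5, 0.9, 0.0]
grip_width: 0.03
turn z -0.3 then shift cm [ 0.5  -0.13  8.36] psi now 5.0 zaxis [ 0.    -0.001 -1.   ] F [-0.5  0.9  0. ] w 0.03 t 2.2333
```

View pics/w1.png

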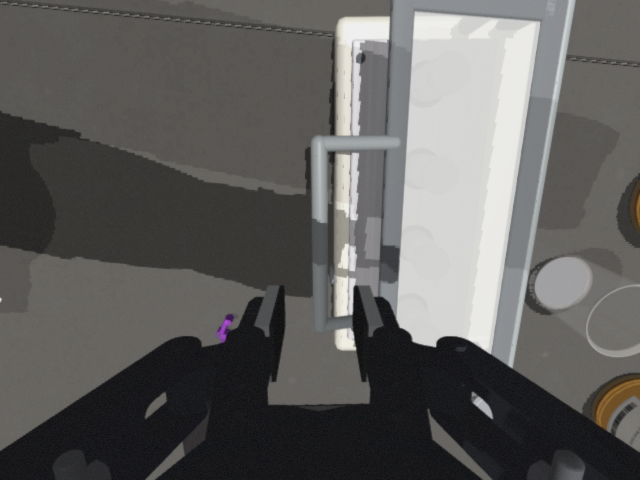

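View pics/s1.png

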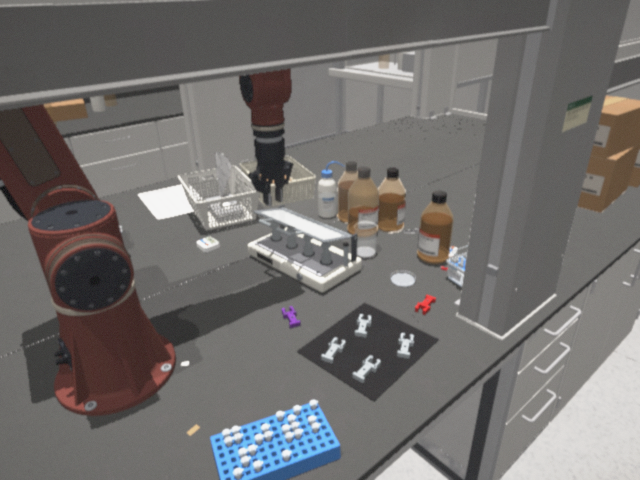

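```bash

python3 -c "
from h import *
print(ray(cam('wrist'),[[320,325],[320,140]],.161), proj(cam('scene'),env.get_obs()['position']))"
```

```text
[[0.48942653 0.01562429 0.161     ]
 [0.47869595 0.1350619  0.161     ]] [[272.91260341 203.0893729 ]]
```

```bash

python3 -m handwheel '0.9 -0.15 0 0 0 0 3; 0 0 2.5 0 0 0 3; 0 0 2.5 0 0 0 3; 0 0 2 0 0 0 3; 0 0 1.4 0 0 0 3; 0 0 0 0 0 0 0.6; 0 0 0 0 0 0 0.6; 0 0 0 0 0 0 0.6; 0 0 0 0 0 0 0.6;0 0 0 0 0 0 0.6' 25
python3 -c "
from h import *
to([.484,.067,.147],5.3); snap('wrist','w2.png')"
```

```text
clock: 3.17
position: [0.4864, 0.0786, 0.1495]
tool_rot: [[-0.095, 0.995, 0.012], [0.996, 0.094, 0.004], [0.003, 0.012, -1.0]]
contact_force: [26.6, 10.9, -12.7]
grip_width: 0.0087
turn z 0.12 then shift cm [-1.13 -0.34  0.25] psi now 5.42 zaxis [ 0.012  0.004 -1.   ] F [ 26.6  10.9 -12.7] w 0.0087 t 3.1667
```

View pics/w2.png

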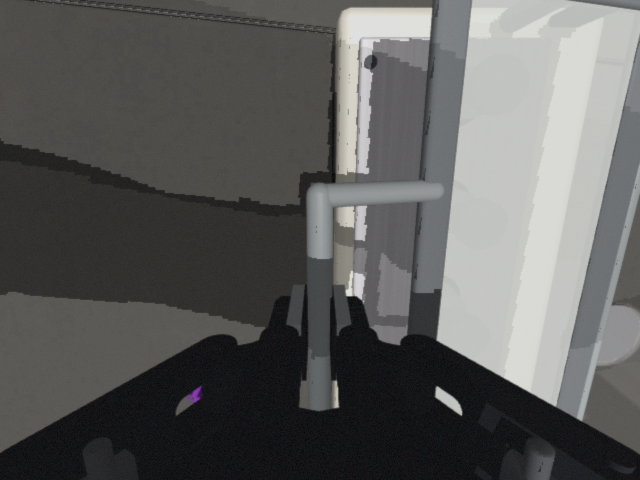

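```bash

python3 -c "
import numpy as np
t=np.linspace(.27,1.73,17); y=-16.2*np.cos(t); z=-16.2*np.sin(t)
for a,b,c in zip(t[1:],np.diff(y),np.diff(z)): print(round(a,2),round(b,2),round(c,2))"
python3 -m handwheel '0 0.1 -0.05 0 0 0 0.6; 0 0.1 -0.05 0 0 0 0.6; 0 0 0 0 0 0 0.6'
```

```text
0.36 0.46 -1.4
0.45 0.58 -1.36
0.54 0.71 -1.3
0.64 0.82 -1.23
0.73 0.93 -1.15
0.82 1.03 -1.06
0.91 1.12 -0.96
1.0 1.21 -0.85
1.09 1.28 -0.74
1.18 1.34 -0.62
1.27 1.39 -0.5
1.36 1.43 -0.37
1.46 1.46 -0.24
1.55 1.47 -0.1
1.64 1.48 0.03
1.73 1.47 0.17
clock: 3.47
position: [0.4866, 0.0786, 0.1501]
tool_rot: [[-0.094, 0.995, 0.008], [0.996, 0.094, 0.003], [0.003, 0.008, -1.0]]
contact_force: [16.9, 9.0, -7.7]
grip_width: 0.009
```

```bash

python3 -m handwheel '0.3 0.15 -0.1 0 0 0 0.6; 0.3 0.15 0 0 0 0 0.6; 0 0.46 -1.4 0 0 0 0.6; 0 0.58 -1.36 0 0 0 0.6; 0 0 0 0 0 0 0.6'
```

```text
clock: 3.88
position: [0.4987, 0.0833, 0.1806]
tool_rot: [[-0.093, 0.996, 0.006], [0.996, 0.093, -0.002], [-0.003, 0.006, -1.0]]
contact_force: [3.6, -7.3, 0.8]
grip_width: 0.0086
```

Moves freely along the arc; continue.

```bash

python3 -m handwheel '-0.2 0.71 -1.3 0 0 0 0.6; 0 0.82 -1.23 0 0 0 0.6; 0 0.93 -1.15 0 0 0 0.6; 0 1.03 -1.06 0 0 0 0.6; 0 1.12 -0.96 0 0 0 0.6;0 0 0 0 0 0 0.6'
python3 -c "
from h import *
snap('scene','s2.png')"
```

```text
clock: 4.38
position: [0.5439, 0.0875, 0.2359]
tool_rot: [[-0.094, 0.996, 0.003], [0.996, 0.094, 0.001], [0.001, 0.003, -1.0]]
contact_force: [2.0, 2.6, -1.1]
grip_width: 0.0087
```

View pics/s2.png

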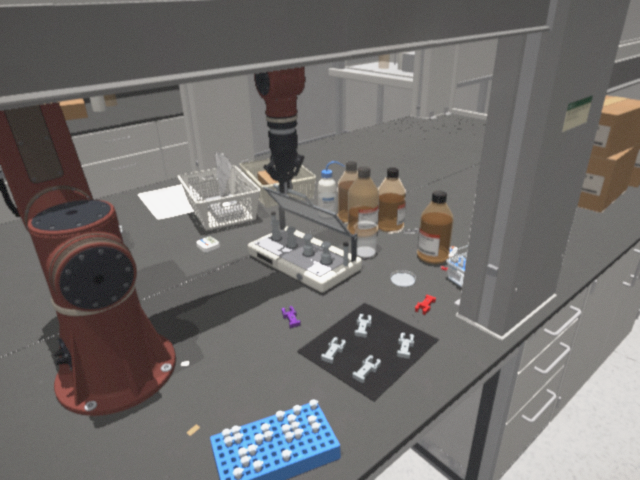

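```bash

python3 -m handwheel '0 1.21 -0.85 0 0 0 0.6; 0 1.28 -0.74 0 0 0 0.6; 0 1.34 -0.62 0 0 0 0.6; 0 1.39 -0.5 0 0 0 0.6; 0 1.43 -0.37 0 0 0 0.6; 0 1.46 -0.24 0 0 0 0.6; 0 1.47 -0.1 0 0 0 0.6; 0 0 0 0 0 0 0.6'
```

```text
clock: 5.1
position: [0.6391, 0.0963, 0.27]
tool_rot: [[-0.094, 0.996, 0.003], [0.996, 0.094, 0.001], [0.001, 0.003, -1.0]]
contact_force: [1.7, 3.4, 4.6]
grip_width: 0.009
```

```bash

python3 -m handwheel '0 1.48 0.03 0 0 0 0.6; 0 1.47 0.17 0 0 0 0.6; 0 0 0 0 0 0 0.6'
python3 -m handwheel '0 0.3 0.06 0 0 0 0.6; 0 0 0 0 0 0 0.6; 0 0 0 0 0 0 0.6'
```

```text
clock: 5.35
position: [0.6686, 0.099, 0.2675]
tool_rot: [[-0.094, 0.996, 0.003], [0.996, 0.094, 0.001], [0.001, 0.003, -1.0]]
contact_force: [3.0, 3.5, 2.7]
grip_width: 0.0084
clock: 5.6
position: [0.6698, 0.0991, 0.2672]
tool_rot: [[-0.094, 0.996, 0.002], [0.996, 0.094, 0.001], [0.001, 0.002, -1.0]]
contact_force: [0.1, 5.9, 4.4]
grip_width: 0.009
```

```bash

python3 -m handwheel '0 0 0 0 0 0 3; 0 0 0 0 0 0 3;0 0 0 0 0 0 3; 0 0 -2.5 0 0 0 3; 0 0 -2.5 0 0 0 3; 0 0 -2.5 0 0 0 3; -3 -2 0 0 0 0 4; -3 -2 0 0 0 0 4; -3 -2 0 0 0 0 4; -3 -2 0 0 0 0 4; -3 -2 0 0 0 0 4; -3 -1 0 0 0 0 4; -3 -1 0 0 0 0 4; -3 -1 0 0 0 0 4; -3 -1 0 0 0 0 4; 0 0 0 0 0 0 4'
python3 -c "
from h import *
im=snap('top','t3.png');cv2.imwrite('pics/t3c.png',cv2.resize(im[150:310,180:380],None,fx=4,fy=4,interpolation=cv2.INTER_CUBIC)); im=snap('scene','s3.png')
cv2.imwrite('pics/s3c.png',cv2.resize(im[170:300,240:375],None,fx=5,fy=5,interpolation=cv2.INTER_CUBIC)[:600])
"
```

```text
clock: 6.93
position: [0.554, -0.1893, 0.3398]
tool_rot: [[-0.087, 0.996, -0.001], [0.996, 0.087, -0.001], [-0.001, -0.001, -1.0]]
contact_force: [-0.6, 1.4, -0.2]
grip_width: 0.0398
```

View pics/t3c.png

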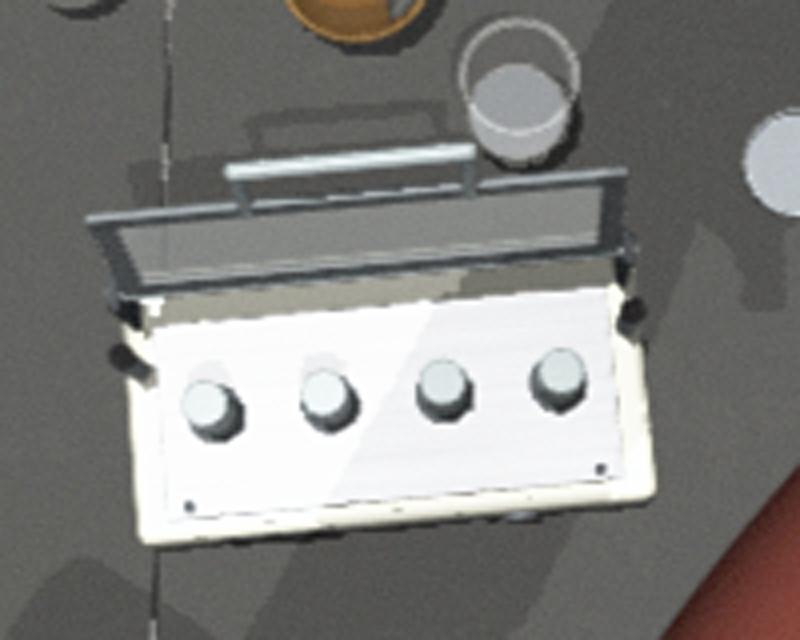

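View pics/s3c.png

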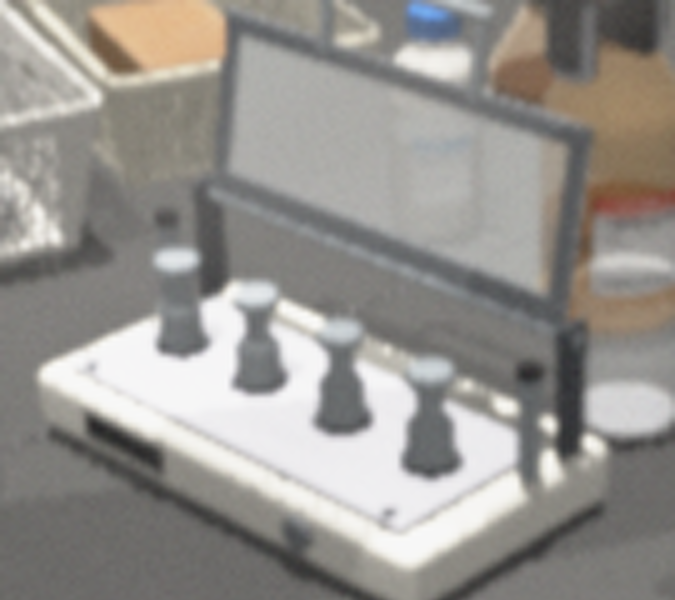

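```bash
python3 -c "
from h import *
im=cv2.imread('pics/t3.png');cv2.imwrite('pics/t3d.png',cv2.resize(im[230:265,220:332],None,fx=7,fy=7,interpolation=cv2.INTER_CUBIC))"
```

```text
(no output)
```

View pics/t3d.png

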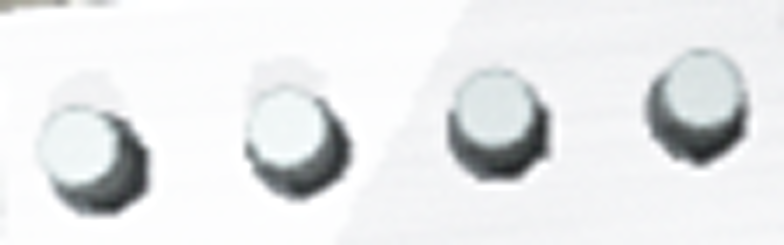

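```bash
python3 -c "
from h import *
t=cam('top');s=cam('scene')
u=np.array([[78,146],[288,129],[496,106],[703,89]])/7.+[220,230]
P=ray(t,u,.11);print(P,np.diff(P,axis=0))
v=np.array([[177,262],[256,292],[340,328],[430,368]])/5.+[240,170]
print(ray(s,v,.11)); print(tri(t,u,s,v))
print('handle',tri(t,np.array([[230,170],[475,152]])/4.+[180,150],t,[[0,0],[1,1]])[:0], ray(t,np.array([[230,170],[475,152]])/4.+[180,150],.277))
for n in ['t3.png']:
  im=cv2.imread('pics/t3.png')[240:352,378:488]
m=(im.min(2)>120).astype(np.uint8)
n,l,st,ce=cv2.connectedComponentsWithStats(m)
for i in range(1,n):
    if st[i,4]<60: continue
    ys,xs=np.nonzero(l==i); P=ray(t,np.c_[xs+378,ys+240],.017)[:,:2]; print(st[i,4],P.mean(0))
cv2.imwrite('pics/x.png',cv2.imread('pics/t3.png'))"
```

```text
[[ 0.56310448  0.18134422  0.11      ]
 [ 0.56910103  0.11149913  0.11      ]
 [ 0.57713271  0.04214391  0.11      ]
 [ 0.58316214 -0.02709612  0.11      ]] [[ 0.00599655 -0.06984509  0.        ]
 [ 0.00803168 -0.06935522  0.        ]
 [ 0.00602943 -0.06924002  0.        ]]
[[ 0.56037445  0.17304214  0.11      ]
 [ 0.57078397  0.10886524  0.11      ]
 [ 0.57806941  0.04040193  0.11      ]
 [ 0.58431415 -0.02965012  0.11      ]]
[[ 0.56447754  0.18139688  0.10548531]
 [ 0.57023767  0.11084918  0.10924665]
 [ 0.57784092  0.04170459  0.10942693]
 [ 0.58414921 -0.02777315  0.10906165]]
handle [] [[0.66438938 0.14858752 0.277     ]
 [0.67453379 0.02319063 0.277     ]]
```

View pics/x.png

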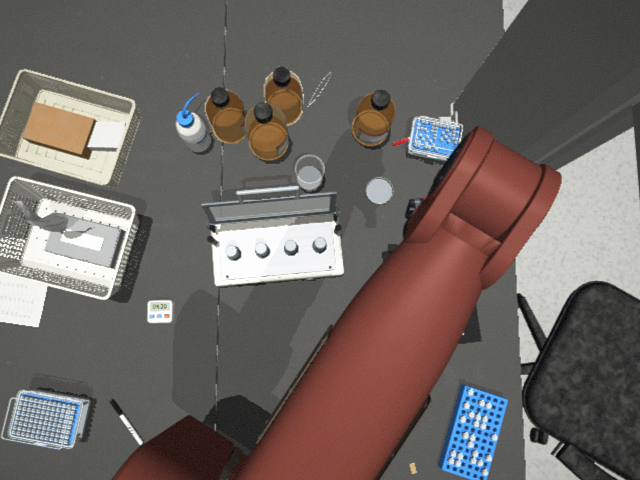

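```bash

python3 -m handwheel '0 0 0.5 0 0 -7 4; 0 0 0.5 0 0 -7 4; 0 0 0.5 0 0 -7 4; 0 0 0.5 0 0 -7 4; 0 0 0.5 0 0 -7 4; 0 0 0.5 0 0 -7 4; 0 0 0.5 0 0 -7 4; 0 0 0.5 0 0 -7 4; 0 0 0.5 0 0 -7 4; 0 0 0.5 0 0 -7 4; 0 0 0.5 0 0 -7 4; 0 0 0.5 0 0 -7 4; 0 0 0.5 0 0 -7 4; 0 0 0.5 0 0 -7 4; 0 0 0.5 0 0 -7 4; 0 0 0.5 0 0 -7 4; 0 0 0.5 0 0 -7 4'
python3 -c "
from h import *
to([.4931,-.2604,.2],124.3); snap('wrist','w4.png')"
```

```text
clock: 8.45
position: [0.5558, -0.1831, 0.2554]
tool_rot: [[-0.822, -0.569, 0.0], [-0.569, 0.822, 0.0], [-0.0, 0.0, -1.0]]
contact_force: [0.6, 0.1, -0.4]
grip_width: 0.0401
turn z 0.41 then shift cm [ 9.54 -2.85  5.54] psi now 124.71 zaxis [ 0.  0. -1.] F [ 0.6  0.1 -0.4] w 0.0401 t 8.45
```

View pics/w4.png

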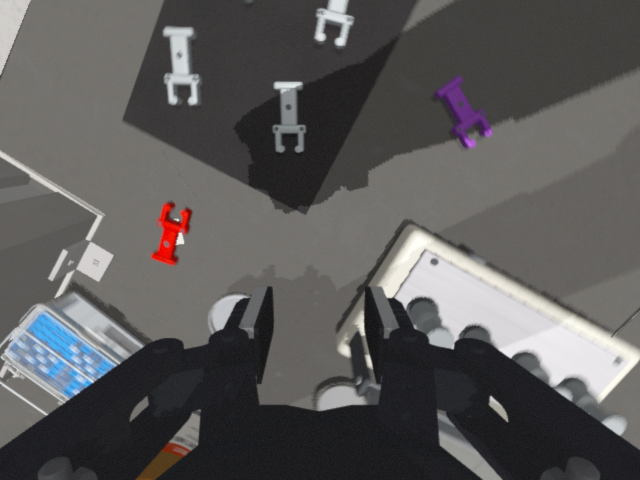

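```bash
cat >> h.py <<'E'
def clips(n,f,thr=95):
    c=cam(n); im=snap(n,f); m=((im.min(2)>thr)&(np.ptp(im.astype(int),axis=2)<40)).astype(np.uint8)
    poly=proj(c,[[.580,-.182,.003],[.606,-.411,.003],[.344,-.438,.003],[.322,-.208,.003]]) if n=='top' else None
    if poly is not None:
        k=np.zeros_like(m); cv2.fillPoly(k,[poly.astype(np.int32)],1); m&=k
    nn,l,st,ce=cv2.connectedComponentsWithStats(m)
    for i in range(1,nn):
        if st[i,4]<60: continue
        ys,xs=np.nonzero(l==i); P=ray(c,np.c_[xs,ys],.017)[:,:2]
        A=cv2.minAreaRect(P.astype(np.float32)); 
        if not(.055<max(A[1])<.085 and .02<min(A[1])<.05): continue
        mu=P.mean(0);w,v=np.linalg.eigh(np.cov((P-mu).T));a=v[:,1]
        # mouth end: along-axis third moment sign via width of end; head (wide) side
        pr=(P-mu)@a; sd=(P-mu)@v[:,0]
        # stem (narrow) centre lies on tail side
        mid=(pr.max()+pr.min())/2; h=[np.std(sd[(pr>mid)]),np.std(sd[pr<mid])]
        if h[0]<h[1]: a=-a; pr=-pr
        b=np.array([-a[1],a[0]]); sd=(P-mu)@b
        L=pr.max()-pr.min(); g=mu+a*(pr.max()-.040*L/.069)+b*(sd.max()+sd.min())/2
        an=np.degrees(np.arctan2(a[1],a[0]))
        print('grip',np.round(g,4),'bore',np.round(g+a*.029,4),'ang',round(an,1),'L',round(L,4),'px',ce[i].round(),'border' if st[i,0]<1 or st[i,1]<1 else '')
E
python3 -c "
from h import *
clips('wrist','w5.png',90)"
```

```text
grip [ 0.5136 -0.3745] bore [ 0.5382 -0.3591] ang 32.1 L 0.0693 px [182.  61.] 
grip [ 0.4939 -0.2615] bore [ 0.5178 -0.2451] ang 34.4 L 0.0682 px [290. 113.] 
grip [ 0.7513 -0.0235] bore [ 0.7316 -0.0022] ang 132.8 L 0.0661 px [334. 398.] 
grip [ 0.9025 -0.1488] bore [ 0.9311 -0.1439] ang 9.7 L 0.0609 px [188. 434.]
```

```bash

python3 -m handwheel '3.2 -0.96 3 0 0 0 4.5; 3.2 -0.96 3 0 0 0 4.5; 3.16 -0.96 3 0 0 0.4 4.5; 0 0 3 0 0 0 4.5; 0 0 3 0 0 0 4.5; 0 0 3 0 0 0 4.5; 0 0 2 0 0 0 4.5; 0 0 0 0 0 0 4.5'
python3 -c "
from h import *
to([.4936,-.2612,.005],124.4); snap('wrist','w6.png')"
```

```text
clock: 9.22
position: [0.4951, -0.2541, 0.0574]
tool_rot: [[-0.832, -0.554, -0.005], [-0.554, 0.832, 0.005], [0.002, 0.007, -1.0]]
contact_force: [-0.5, 1.3, -1.1]
grip_width: 0.045
turn z -0.74 then shift cm [ 0.52 -0.5   5.24] psi now 123.66 zaxis [-0.005  0.005 -1.   ] F [-0.5  1.3 -1.1] w 0.045 t 9.2167
```

View pics/w6.png

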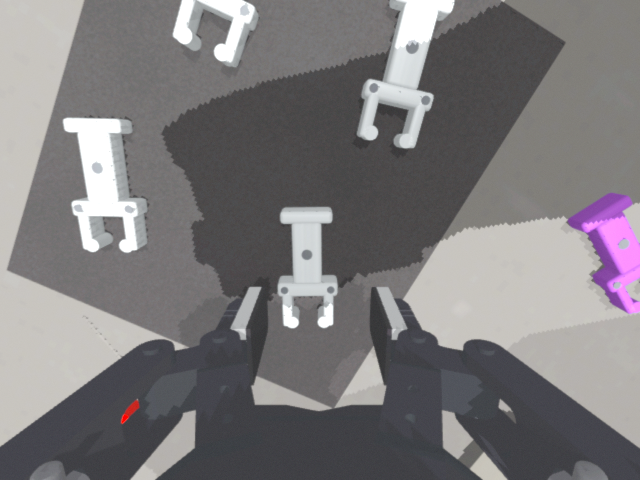

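```bash
python3 -m handwheel '0 0 0 0 0 0 4.5'; python3 -c "
from h import *
to([.4936,-.2612,.005],124.4); print(ray(cam('wrist'),[[306,254],[306,214],[308,323]],.017)); clips('wrist','w7.png',150)"
```

```text
clock: 9.35
position: [0.4978, -0.2566, 0.0632]
tool_rot: [[-0.831, -0.556, 0.001], [-0.556, 0.831, -0.001], [-0.0, -0.001, -1.0]]
contact_force: [0.4, -0.2, 0.5]
grip_width: 0.045
turn z -0.62 then shift cm [ 0.61 -0.14  5.82] psi now 123.78 zaxis [ 0.001 -0.001 -1.   ] F [ 0.4 -0.2  0.5] w 0.045 t 9.35
[[ 0.49537336 -0.26675308  0.017     ]
 [ 0.4761386  -0.27931842  0.017     ]
 [ 0.53113623 -0.2419633   0.017     ]]
grip [ 0.3832 -0.2777] bore [ 0.4105 -0.2679] ang 19.7 L 0.0681 px [412.  65.] border
grip [ 0.5127 -0.3734] bore [ 0.5375 -0.3583] ang 31.4 L 0.0691 px [119. 180.] 
grip [ 0.4938 -0.2623] bore [ 0.5178 -0.2461] ang 33.9 L 0.0707 px [314. 260.] 
grip [ 0.5665 -0.2193] bore [ 0.5486 -0.1965] ang 128.1 L 0.0842 px [321. 389.]
```

View pics/w7.png

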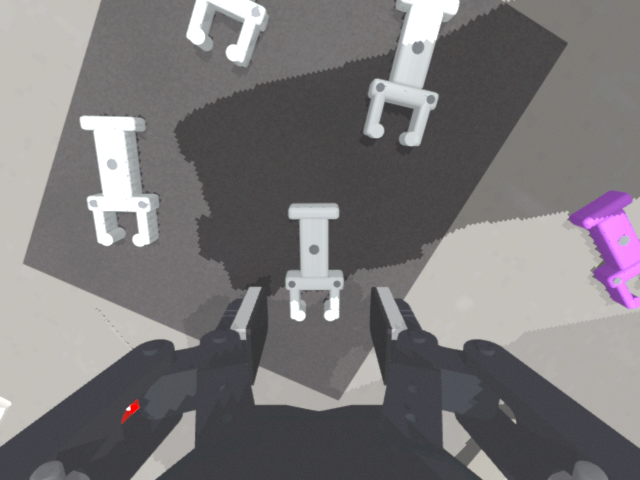

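```bash

python3 -m handwheel '0.64 -0.25 1 0 0 -0.4 4.5; 0 0 2.2 0 0 0 4.5; 0 0 1.2 0 0 0 4.5; 0 0 0 0 0 0 4.5; 0 0 0 0 0 0 4.5'
python3 -c "
from h import *
to([.4938,-.2622,.005],124.2)"
```

```text
clock: 9.82
position: [0.4929, -0.2621, 0.0175]
tool_rot: [[-0.827, -0.563, -0.001], [-0.563, 0.827, 0.001], [0.0, 0.001, -1.0]]
contact_force: [0.2, -0.5, -0.1]
grip_width: 0.0451
turn z 0.06 then shift cm [-0.07 -0.06  1.25] psi now 124.26 zaxis [-0.001  0.001 -1.   ] F [ 0.2 -0.5 -0.1] w 0.0451 t 9.8167
```

```bash

python3 -m handwheel '-0.05 -0.05 1.15 0 0 0 3.5; 0 0 0 0 0 0 3; 0 0 0 0 0 0 2; 0 0 0 0 0 0 1; 0 0 0 0 0 0 1; 0 0 0 0 0 0 1; 0 0 0 0 0 0 1' 60
python3 -c "
from h import *
to([.4938,-.2622,.005],124.2);snap('wrist','w8.png')"
```

```text
clock: 10.4
position: [0.4942, -0.2626, 0.0066]
tool_rot: [[-0.826, -0.563, 0.0], [-0.563, 0.826, -0.0], [-0.0, -0.0, -1.0]]
contact_force: [0.8, 0.5, 0.4]
grip_width: 0.014
turn z 0.07 then shift cm [0.01 0.05 0.16] psi now 124.27 zaxis [ 0. -0. -1.] F [0.8 0.5 0.4] w 0.014 t 10.4
```

View pics/w8.png

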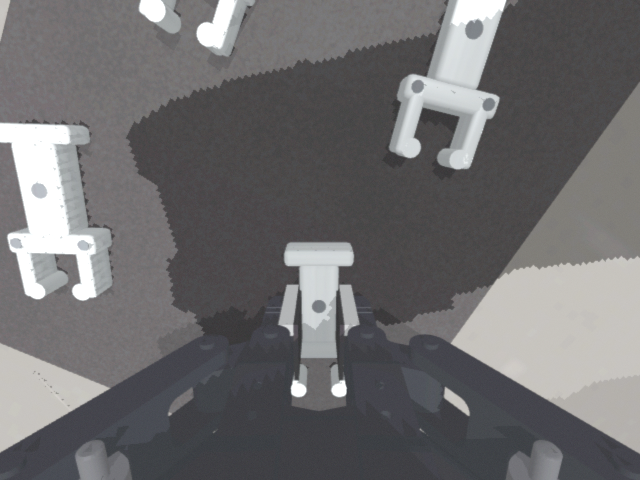

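```bash

python3 -m handwheel '0 0 -2 0 0 0 1; 0 0 -3 0 0 0 1; 0 0 -3 0 0 7 1; 0 0 -2 0 0 7 1; 0 0 -1 0 0 7 1; 0 0 0 0 0 7 1; 0 0 0 0 0 0.9 1; 0 0 0 0 0 0 1'
python3 -c "
from h import *
to([.5198,-.0335,.0856],95.4)"
```

```text
clock: 11.12
position: [0.4939, -0.2623, 0.116]
tool_rot: [[-0.995, -0.096, -0.0], [-0.096, 0.995, 0.0], [0.0, 0.0, -1.0]]
contact_force: [0.6, 0.6, -1.0]
grip_width: 0.0144
turn z 0.11 then shift cm [-4.73 22.54  3.04] psi now 95.51 zaxis [-0.  0. -1.] F [ 0.6  0.6 -1. ] w 0.0144 t 11.1167
```

```bash

python3 -m handwheel '-0.6 2.8 0 0 0 0 1; -0.6 2.8 0 0 0 0 1; -0.6 2.8 0 0 0 0 1; -0.6 2.8 0 0 0 0 1; -0.6 2.8 0 0 0 0 1; -0.6 2.8 0 0 0 0 1; -0.6 2.8 0 0 0 0 1; -0.5 2.9 0 0 0 0 1; 0 0 1.5 0 0 0 1; 0 0 1.5 0 0 0 1; 0 0 0 0 0 0 1;0 0 0 0 0 0 1'
python3 -c "
from h import *
to([.5198,-.0335,.0856],95.4);im=snap('wrist','w9.png');im=snap('scene','s9.png')
cv2.imwrite('pics/s9c.png',cv2.resize(im[170:300,240:375],None,fx=5,fy=5,interpolation=cv2.INTER_CUBIC)[:600])"
```

```text
clock: 12.12
position: [0.5186, -0.0336, 0.0852]
tool_rot: [[-0.995, -0.096, -0.002], [-0.096, 0.995, 0.001], [0.002, 0.001, -1.0]]
contact_force: [-0.3, 0.4, 0.8]
grip_width: 0.014
turn z 0.13 then shift cm [-0.12  0.   -0.04] psi now 95.53 zaxis [-0.002  0.001 -1.   ] F [-0.3  0.4  0.8] w 0.014 t 12.1167
```

View pics/w9.png

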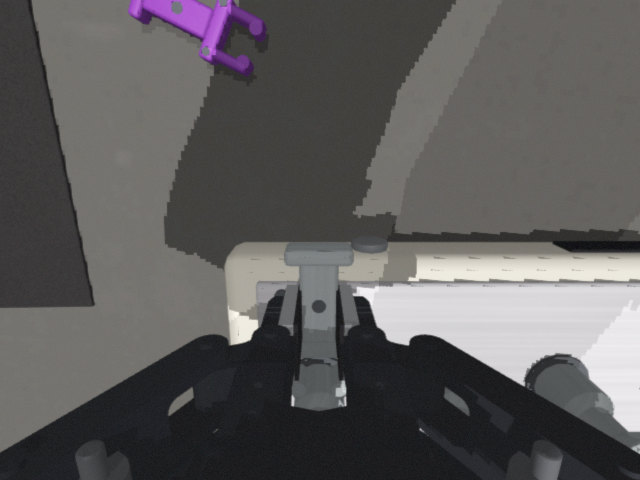

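View pics/s9c.png

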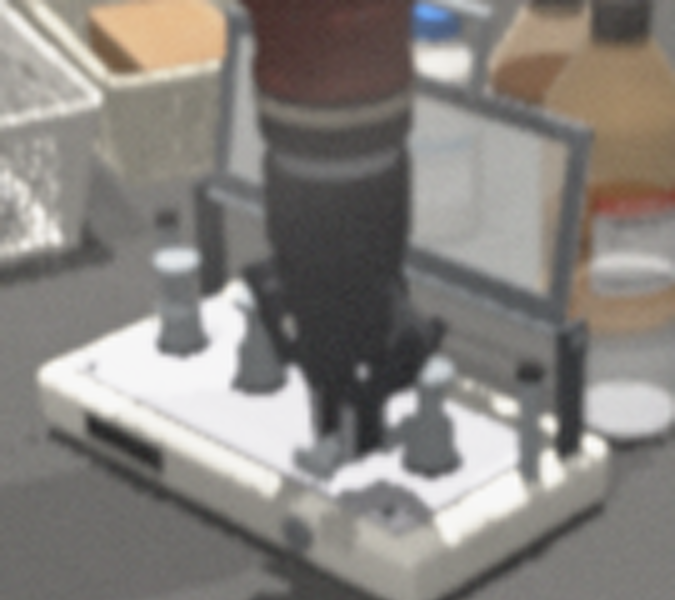

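```bash
python3 -c "
from h import *
o=env.get_obs();d=np.array([.9955,.0944,0]);s=cam('scene')
for z in (.08,.085,.089,.093):
  g=np.array([*o['position'][:2],z]); print(z,(proj(s,[g-.0255*d,g-.029*d,g+.04*d,g+.029*d])-[240,170])*5)
print((proj(s,[[.5835,-.0275,.089]])-[240,170])*5)
im=cv2.imread('pics/s9.png');cv2.imwrite('pics/s9d.png',cv2.resize(im[235:285,290:340],None,fx=12,fy=12,interpolation=cv2.INTER_CUBIC))"
```

```text
0.08 [[312.58777797 477.62526536]
 [307.86447137 480.18804011]
 [398.01054197 431.27652688]
 [384.04757858 438.85256058]]
0.085 [[312.24257793 469.5575231 ]
 [307.50976862 472.1108651 ]
 [397.83178658 423.38230101]
 [383.84231826 430.92959368]]
0.089 [[311.96548226 463.08146246]
 [307.22504333 465.62719394]
 [397.68831327 417.0462086 ]
 [383.67756855 424.57032069]]
0.093 [[311.68755084 456.58586935]
 [306.93945776 459.1239327 ]
 [397.5444211  410.69161841]
 [383.51233528 418.19238179]]
[[426.8246302 400.3929695]]
```

View pics/s9d.png

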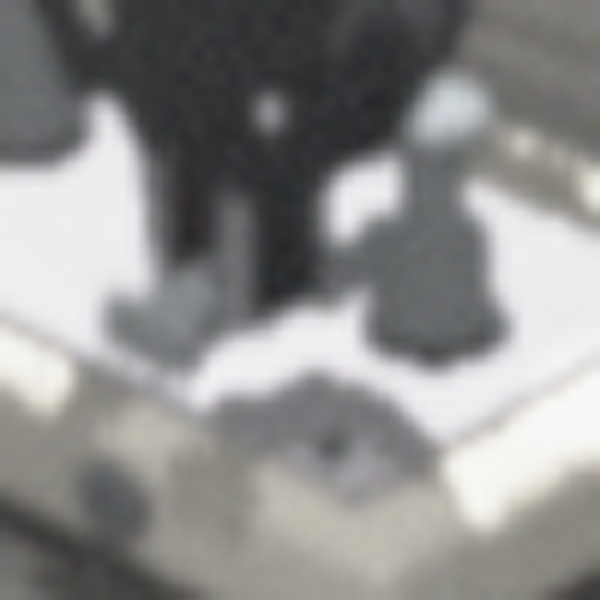

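```bash

python3 -m handwheel '-0.7 0 0 0 0 0 1; -0.7 0 0 0 0 0 1; -0.6 0 0 0 0 0 1; 0 0 0 0 0 0 1; 0 0 0 0 0 0 1'
python3 -m handwheel '-0.4 0 0 0 0 0 1; -0.4 0 0 0 0 0 1; 0 0 0 0 0 0 1'
python3 -m handwheel '-0.2 0 0 0 0 0 1; -0.2 0 0 0 0 0 1; 0 0 0 0 0 0 1'
python3 -c "
from h import *
to([.5546,-.0302,.0856],95.4)"
```

```text
clock: 12.63
position: [0.54, -0.0322, 0.0863]
tool_rot: [[-0.996, -0.094, -0.0], [-0.094, 0.996, 0.0], [0.0, 0.0, -1.0]]
contact_force: [0.0, 0.5, -0.4]
grip_width: 0.0142
clock: 12.88
position: [0.5465, -0.031, 0.0854]
tool_rot: [[-0.996, -0.094, -0.003], [-0.094, 0.996, 0.001], [0.003, 0.001, -1.0]]
contact_force: [-3.8, 0.9, -2.0]
grip_width: 0.014
clock: 13.13
position: [0.5519, -0.0307, 0.0862]
tool_rot: [[-0.996, -0.094, 0.001], [-0.094, 0.996, 0.001], [-0.001, 0.001, -1.0]]
contact_force: [1.2, 2.6, -1.4]
grip_width: 0.0139
turn z -0.01 then shift cm [-0.27  0.03  0.06] psi now 95.39 zaxis [ 0.001  0.001 -1.   ] F [ 1.2  2.6 -1.4] w 0.0139 t 13.1333
```

```bash

python3 -m handwheel '-0.2 0 0 0 0 0 1; -0.1 0 0 0 0 0 1; 0 0 0 0 0 0 1;0 0 0 0 0 0 1'
python3 -m handwheel '-0.2 0 0 0 0 0 1; 0 0 0 0 0 0 1;0 0 0 0 0 0 1'
python3 -m handwheel '-0.2 0 0 0 0 0 1; 0 0 0 0 0 0 1;0 0 0 0 0 0 1'

```

```text
clock: 13.47
position: [0.5553, -0.0306, 0.0867]
tool_rot: [[-0.996, -0.094, 0.002], [-0.094, 0.996, 0.0], [-0.002, 0.0, -1.0]]
contact_force: [3.5, 3.6, -1.7]
grip_width: 0.014
clock: 13.72
position: [0.5566, -0.0307, 0.0864]
tool_rot: [[-0.996, -0.094, 0.0], [-0.094, 0.996, -0.0], [-0.0, -0.0, -1.0]]
contact_force: [0.6, 2.7, 0.3]
grip_width: 0.0142
clock: 13.97
position: [0.5567, -0.0306, 0.0858]
tool_rot: [[-0.996, -0.093, -0.004], [-0.093, 0.996, -0.001], [0.004, -0.0, -1.0]]
contact_force: [-8.3, -0.3, 3.5]
grip_width: 0.0143
```

```bash

python3 -m handwheel '-0.2 0 0 0 0 0 1; 0 0 0 0 0 0 1;0 0 0 0 0 0 1'
python3 -c "
from h import *
im=snap('scene','s10.png');cv2.imwrite('pics/s10d.png',cv2.resize(im[235:285,290:340],None,fx=12,fy=12,interpolation=cv2.INTER_CUBIC))
im=snap('wrist','w10.png')"
```

```text
clock: 14.22
position: [0.5569, -0.0306, 0.0853]
tool_rot: [[-0.996, -0.093, -0.008], [-0.093, 0.996, -0.001], [0.008, -0.0, -1.0]]
contact_force: [-17.0, -1.1, 7.4]
grip_width: 0.0144
```

View pics/s10d.png

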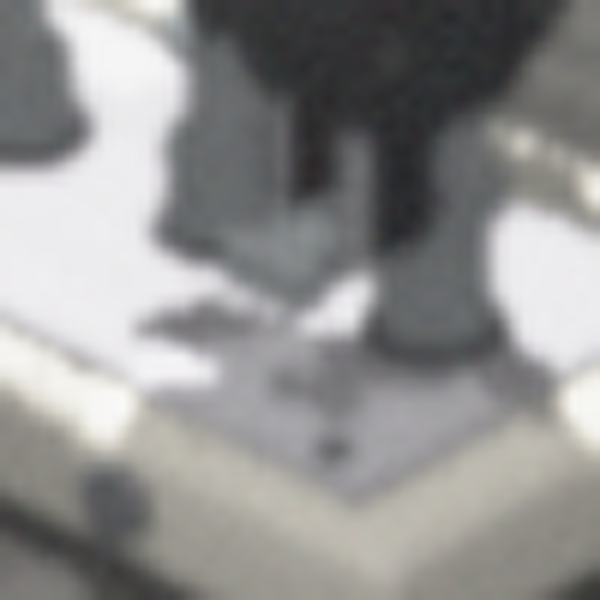

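View pics/w10.png

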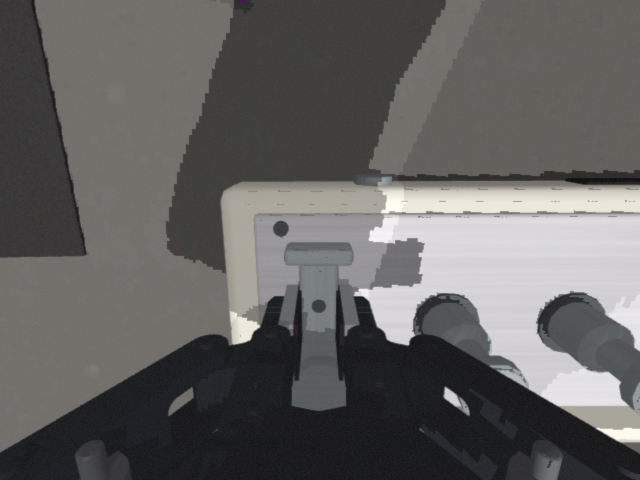

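```bash

python3 -m handwheel '0.4 0 0 0 0 0 1; 0 0 0 0 0 0 2; 0 0 0 0 0 0 3; 0 0 0 0 0 0 3.5; 0 0 -1 0 0 0 3.5; 0 0 -2 0 0 0 3.5; 0 0 -2.5 0 0 0 3.5; 0 0 -2.5 0 0 0 3.5; 2.5 -3 0 0 0 -5 4; 2.5 -3 0 0 0 -5 4; 2.5 -3 0 0 0 -5 4.5; 0 0 0 0 0 0 4.5; 0 0 0 0 0 0 4.5'
python3 -c "
from h import *
im=snap('top','t11.png');cv2.imwrite('pics/t11c.png',cv2.resize(im[230:290,200:350],None,fx=5,fy=5,interpolation=cv2.INTER_CUBIC))
im=snap('scene','s11.png');cv2.imwrite('pics/s11d.png',cv2.resize(im[215:285,260:340],None,fx=8,fy=8,interpolation=cv2.INTER_CUBIC))
clips('top','t11.png')"
```

```text
clock: 15.4
position: [0.4988, -0.1342, 0.1673]
tool_rot: [[-0.939, -0.345, 0.001], [-0.345, 0.939, -0.001], [-0.001, -0.001, -1.0]]
contact_force: [-0.7, 0.2, -0.5]
grip_width: 0.0453
grip [ 0.5101 -0.3754] bore [ 0.5366 -0.3635] ang 24.1 L 0.0638 px [458. 276.] 
grip [ 0.3941 -0.3661] bore [ 0.4226 -0.3608] ang 10.5 L 0.0695 px [455. 322.]
```

View pics/t11c.png

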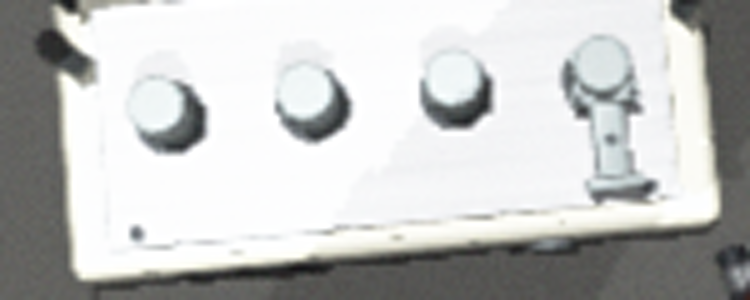

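View pics/s11d.png

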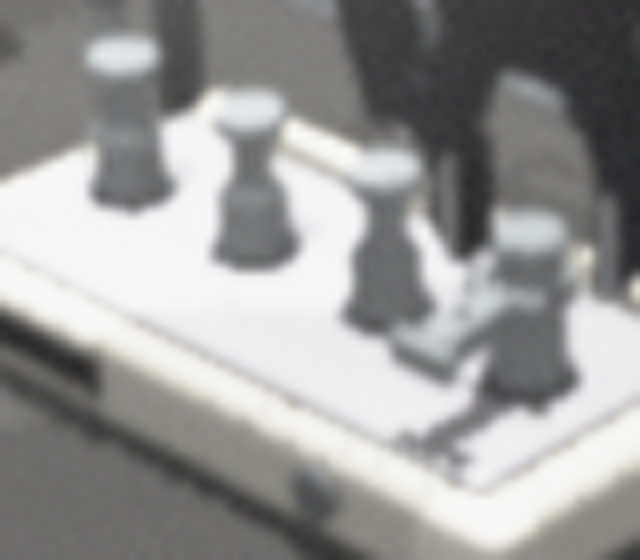

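```bash
python3 -c "
from h import *
to([.418,-.262,.12],112)"
```

```text
turn z -1.64 then shift cm [12.44 -9.02  4.68] psi now 110.36 zaxis [ 0.001  0.    -1.   ] F [ 1.1 -0.2  0.9] w 0.0449 t 15.55
```

```bash

python3 -m handwheel '0 0 0 0 0 -1.6 4.5; 2.5 -1.8 0.9 0 0 0 4.5; 2.5 -1.8 0.9 0 0 0 4.5; 2.5 -1.8 0.9 0 0 0 4.5; 2.5 -1.8 0.9 0 0 0 4.5; 2.5 -1.8 0.9 0 0 0 4.5; 0 0 0 0 0 0 4.5; 0 0 0 0 0 0 4.5; 0 0 0 0 0 0 4.5'
python3 -c "
from h import *
clips('wrist','w12.png',140)"
```

```text
clock: 16.3
position: [0.4176, -0.2617, 0.1216]
tool_rot: [[-0.927, -0.375, 0.0], [-0.375, 0.927, 0.0], [-0.0, 0.0, -1.0]]
contact_force: [-0.5, -0.2, -0.5]
grip_width: 0.045
grip [ 0.3949 -0.3665] bore [ 0.4234 -0.3611] ang 10.7 L 0.0693 px [187. 158.] 
grip [ 0.3822 -0.2777] bore [ 0.4092 -0.2671] ang 21.3 L 0.0682 px [316. 188.] 
grip [ 0.511  -0.3735] bore [ 0.5359 -0.3587] ang 30.7 L 0.0721 px [138. 299.] 
grip [ 0.5575 -0.0538] bore [ 0.5444 -0.0796] ang -116.9 L 0.0844 px [471. 454.]
```

View pics/w12.png

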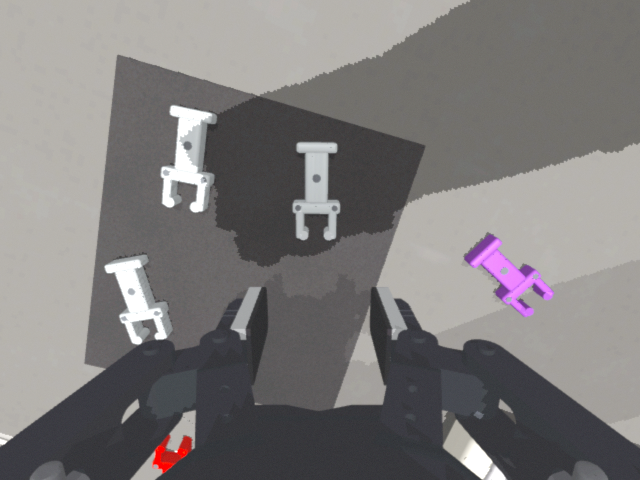

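```bash

python3 -m handwheel '2 -0.08 2 0 0 0 4.5; 1.88 -0.07 2 0 0 0.3 4.5; 0 0 2.5 0 0 0 4.5; 0 0 2 0 0 0 4.5; 0 0 1 0 0 0 4.5; 0 0 0 0 0 0 4.5; 0 0 0 0 0 0 4.5'
python3 -c "
from h import *
to([.3822,-.2777,.0055],111.7)"
```

```text
clock: 16.93
position: [0.3821, -0.2779, 0.0269]
tool_rot: [[-0.929, -0.371, 0.0], [-0.371, 0.929, 0.0], [-0.0, 0.0, -1.0]]
contact_force: [-0.5, -0.6, 0.9]
grip_width: 0.0451
turn z 0.06 then shift cm [-0.02  0.01  2.14] psi now 111.76 zaxis [ 0.  0. -1.] F [-0.5 -0.6  0.9] w 0.0451 t 16.9333
```

```bash

python3 -m handwheel '0 0 1.3 0 0 0 4; 0 0 0.8 0 0 0 3; 0 0 0 0 0 0 2; 0 0 0 0 0 0 1; 0 0 0 0 0 0 1; 0 0 0 0 0 0 1; 0 0 0 0 0 0 1' 60
python3 -m handwheel '0 0 -2 0 0 0 1; 0 0 -3 0 0 0 1; 0 0 -3 0 0 5.4 1; 0 0 -2 0 0 5.4 1; 0 0 -1 0 0 5.5 1; 0 0 0 0 0 0 1; 0 0 0 0 0 0 1'
python3 -c "
from h import *
snap('wrist','w13.png');to([.5148,.0327,.0855],95.4)"
```

```text
clock: 17.52
position: [0.3817, -0.2787, 0.0058]
tool_rot: [[-0.929, -0.369, 0.001], [-0.369, 0.929, -0.0], [-0.0, -0.001, -1.0]]
contact_force: [-0.2, 0.1, -0.4]
grip_width: 0.0143
clock: 18.1
position: [0.3817, -0.2788, 0.1156]
tool_rot: [[-0.995, -0.097, 0.001], [-0.097, 0.995, -0.001], [-0.001, -0.001, -1.0]]
contact_force: [0.2, -0.4, -0.9]
grip_width: 0.0138
turn z 0.16 then shift cm [-16.22  29.7    2.91] psi now 95.56 zaxis [-0.     0.001 -1.   ] F [-0.  -0.8 -1.1] w 0.0141 t 18.15
```

View pics/w13.png

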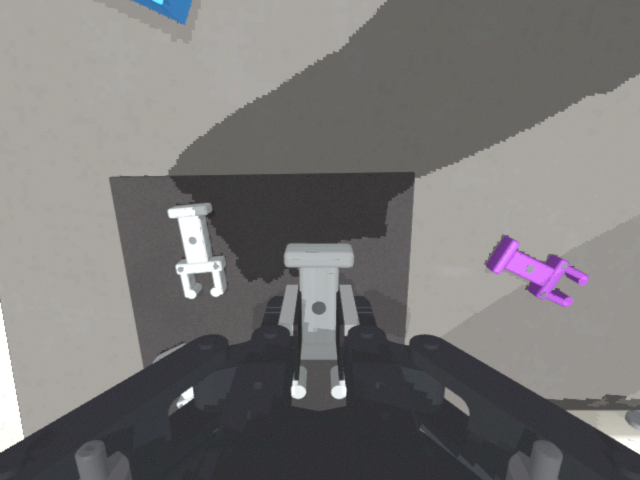

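```bash

python3 -m handwheel '-1.47 2.73 0 0 0 0 1; -1.47 2.73 0 0 0 0 1; -1.47 2.73 0 0 0 0 1; -1.47 2.73 0 0 0 0 1; -1.47 2.73 0 0 0 0 1; -1.47 2.73 0 0 0 0 1; -1.47 2.73 0 0 0 0 1; -1.47 2.73 0 0 0 0 1; -1.47 2.73 0 0 0 0 1; -1.47 2.73 0 0 0 0 1; -1.47 2.7 0 0 0 0.1 1; 0 0 1.5 0 0 0 1; 0 0 1.5 0 0 0 1; 0 0 0 0 0 0 1;0 0 0 0 0 0 1'
python3 -c "
from h import *
to([.5503,.0391,.0858],95.4);snap('wrist','w14.png')"
```

```text
clock: 19.4
position: [0.5128, 0.0357, 0.0836]
tool_rot: [[-0.996, -0.094, -0.004], [-0.094, 0.996, 0.001], [0.004, 0.001, -1.0]]
contact_force: [0.3, -0.6, 0.1]
grip_width: 0.0142
turn z -0.02 then shift cm [-3.76 -0.01 -0.22] psi now 95.38 zaxis [-0.004  0.001 -1.   ] F [ 0.3 -0.6  0.1] w 0.0142 t 19.4
```

View pics/w14.png

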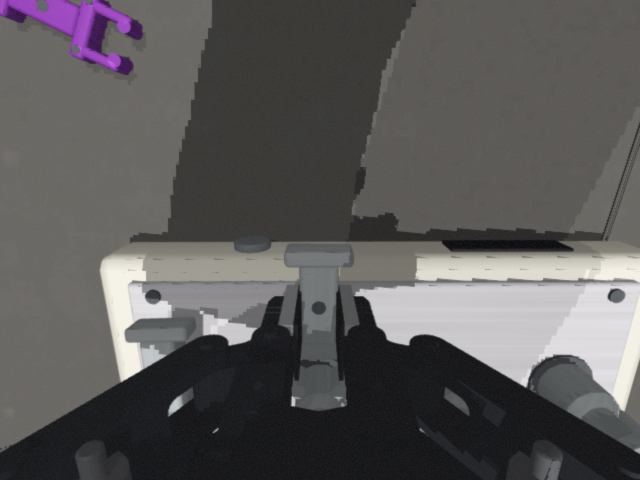

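```bash

python3 -m handwheel '-0.7 0 -0.1 0 0 0 1; -0.7 0 0 0 0 0 1; -0.6 0 0 0 0 0 1; 0 0 0 0 0 0 1; 0 0 0 0 0 0 1'
python3 -m handwheel '-0.4 0 0 0 0 0 1; -0.4 0 0 0 0 0 1; -0.3 0 0 0 0 0 1; 0 0 0 0 0 0 1'
python3 -m handwheel '-0.3 0 0 0 0 0 1; -0.3 0 0 0 0 0 1; 0 0 0 0 0 0 1; 0 0 0 0 0 0 1'
```

```text
clock: 19.87
position: [0.5346, 0.0376, 0.0863]
tool_rot: [[-0.996, -0.092, -0.001], [-0.092, 0.996, 0.001], [0.0, 0.001, -1.0]]
contact_force: [-1.9, 2.9, -1.3]
grip_width: 0.014
clock: 20.2
position: [0.5462, 0.0386, 0.0865]
tool_rot: [[-0.996, -0.092, 0.001], [-0.092, 0.996, 0.001], [-0.001, 0.001, -1.0]]
contact_force: [1.5, 5.1, -1.4]
grip_width: 0.0141
clock: 20.53
position: [0.5498, 0.0388, 0.086]
tool_rot: [[-0.996, -0.092, -0.003], [-0.092, 0.996, -0.0], [0.003, 0.0, -1.0]]
contact_force: [-6.5, 3.3, 1.7]
grip_width: 0.0141
```

```bash

python3 -m handwheel '-0.3 0 0 0 0 0 1; 0 0 0 0 0 0 1; 0 0 0 0 0 0 1'
python3 -m handwheel '0.4 0 0 0 0 0 1; 0 0 0 0 0 0 2; 0 0 0 0 0 0 3; 0 0 0 0 0 0 3.5; 0 0 -1 0 0 0 3.5; 0 0 -2 0 0 0 3.5; 0 0 -2.5 0 0 0 3.5; 0 0 -2.5 0 0 0 3.5; 3 -3 0 0 0 0 4; 3 -3 0 0 0 0 4; 3 -3 0 0 0 0 4.5; 1.5 -3 0 0 0 0 4.5;  1.5 -3 0 0 0 0 4.5; 0 0 0 0 0 0 4.5; 0 0 0 0 0 0 4.5'
python3 -c "
from h import *
im=snap('top','t15.png');cv2.imwrite('pics/t15c.png',cv2.resize(im[230:290,200:350],None,fx=5,fy=5,interpolation=cv2.INTER_CUBIC))
im=snap('scene','s15.png');cv2.imwrite('pics/s15d.png',cv2.resize(im[215:285,260:340],None,fx=8,fy=8,interpolation=cv2.INTER_CUBIC))
clips('top','t15.png');to([.432,-.348,.12],101)"
```

```text
clock: 20.78
position: [0.55, 0.0389, 0.0853]
tool_rot: [[-0.996, -0.092, -0.009], [-0.092, 0.996, -0.001], [0.009, 0.0, -1.0]]
contact_force: [-21.4, 0.5, 7.0]
grip_width: 0.0141
clock: 22.03
position: [0.4458, -0.1217, 0.1674]
tool_rot: [[-0.996, -0.088, 0.001], [-0.088, 0.996, -0.001], [-0.001, -0.001, -1.0]]
contact_force: [-0.5, 0.0, -1.0]
grip_width: 0.0455
grip [ 0.513  -0.3745] bore [ 0.5377 -0.3592] ang 31.9 L 0.07 px [456. 274.] 
grip [ 0.3941 -0.3661] bore [ 0.4226 -0.3608] ang 10.5 L 0.0695 px [455. 322.] 
turn z -5.68 then shift cm [  5.77 -22.16   4.68] psi now 95.32 zaxis [ 0.001 -0.    -1.   ] F [-0.2  0.7  0.2] w 0.0448 t 22.1833
```

View pics/t15c.png

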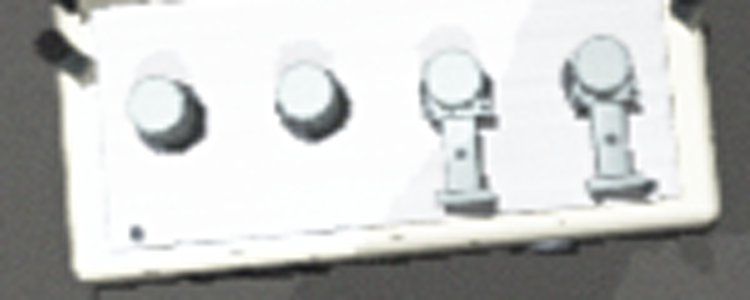

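View pics/s15d.png

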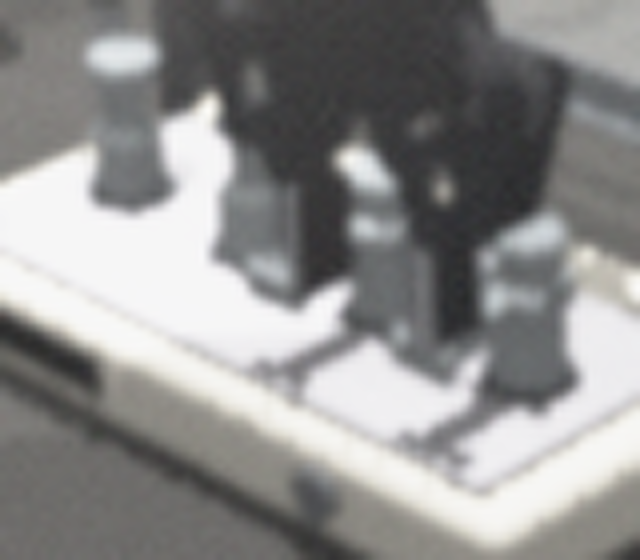

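```bash

python3 -m handwheel '0 0 0 0 0 -5.4 4.5; 0.3 -2.95 0.6 0 0 0 4.5; 0.3 -2.95 0.6 0 0 0 4.5; 0.3 -2.95 0.6 0 0 0 4.5; 0.3 -2.95 0.6 0 0 0 4.5; 0.3 -2.95 0.6 0 0 0 4.5; 0.3 -2.95 0.6 0 0 0 4.5; 0.3 -2.95 0.6 0 0 0 4.5; 0.3 -2.95 0.6 0 0 0 4.5;  0 0 0 0 0 0 4.5; 0 0 0 0 0 0 4.5; 0 0 0 0 0 0 4.5'
python3 -c "
from h import *
clips('wrist','w16.png',140);to([.3947,-.3663,.0055],100.6)"
```

```text
clock: 23.18
position: [0.4667, -0.3551, 0.1181]
tool_rot: [[-0.982, -0.187, -0.0], [-0.187, 0.982, 0.001], [0.0, 0.001, -1.0]]
contact_force: [-0.2, 0.7, 0.3]
grip_width: 0.0446
turn z 0.18 then shift cm [ 7.29  0.22 11.3 ] psi now 100.78 zaxis [ 0.  0. -1.] F [-0.3  0.5 -0.3] w 0.045 t 23.2333
```

View pics/w16.png

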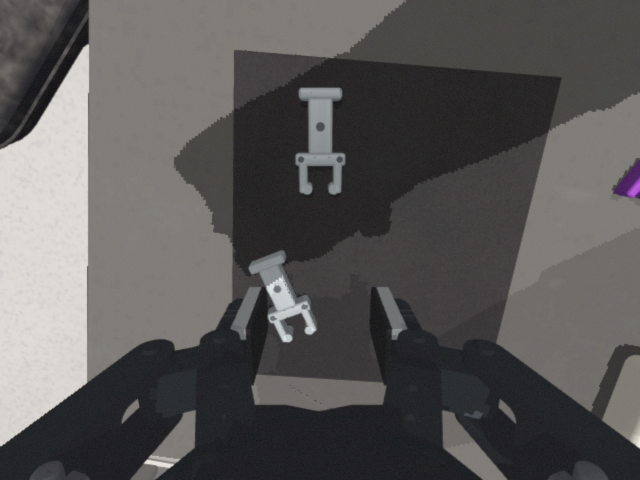

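```bash

python3 -c "
from h import *
clips('wrist','w17.png',100);print(ray(cam('wrist'),[[320,127],[320,93],[321,190]],.017))"
```

```text
grip [ 0.3953 -0.3675] bore [ 0.4238 -0.362 ] ang 10.8 L 0.0673 px [320. 137.] 
grip [ 0.5124 -0.376 ] bore [ 0.5372 -0.3608] ang 31.5 L 0.0717 px [281. 295.] 
[[ 0.39085921 -0.36841865  0.017     ]
 [ 0.37045166 -0.37230927  0.017     ]
 [ 0.43148521 -0.35997006  0.017     ]]
```

```bash

python3 -m handwheel '2.4 0.05 0 0 0 0 4.5; 2.4 0.05 0.8 0 0 0 4.5; 2.4 0.08 2 0 0 0 4.5; 0 0 2.5 0 0 0 4.5; 0 0 2.5 0 0 0 4.5; 0 0 1.2 0 0 0 4.5; 0 0 0 0 0 0 4.5; 0 0 0 0 0 0 4.5'
python3 -c "
from h import *
to([.395,-.3668,.0055],100.7)"
```

```text
clock: 23.95
position: [0.3953, -0.3673, 0.0287]
tool_rot: [[-0.982, -0.186, -0.0], [-0.186, 0.982, 0.0], [0.0, 0.0, -1.0]]
contact_force: [0.3, -0.1, 0.8]
grip_width: 0.0452
turn z 0.03 then shift cm [0.02 0.05 2.32] psi now 100.73 zaxis [-0.  0. -1.] F [ 0.3 -0.1  0.8] w 0.0452 t 23.95
```

```bash

python3 -m handwheel '0 0.03 1.4 0 0 0 4; 0 0 0.9 0 0 0 3; 0 0 0 0 0 0 2; 0 0 0 0 0 0 1; 0 0 0 0 0 0 1; 0 0 0 0 0 0 1; 0 0 0 0 0 0 1' 60
python3 -m handwheel '0 0 -2 0 0 0 1; 0 0 -3 0 0 0 1; 0 0 -3 0 0 2.6 1; 0 0 -2 0 0 2.7 1; 0 0 -1 0 0 0 1; 0 0 0 0 0 0 1; 0 0 0 0 0 0 1'
python3 -c "
from h import *
snap('wrist','w18.png');to([.507,.1052,.1155],95.4)"
```

```text
clock: 24.53
position: [0.3952, -0.368, 0.0059]
tool_rot: [[-0.983, -0.185, 0.001], [-0.185, 0.983, -0.001], [-0.0, -0.001, -1.0]]
contact_force: [0.6, 0.4, -0.5]
grip_width: 0.014
clock: 25.12
position: [0.3949, -0.3677, 0.1148]
tool_rot: [[-0.995, -0.095, 0.0], [-0.095, 0.995, -0.0], [-0.0, -0.0, -1.0]]
contact_force: [0.1, -0.3, -1.4]
grip_width: 0.0139
turn z 0.04 then shift cm [-15.64  45.96  -0.17] psi now 95.44 zaxis [-0.001  0.002 -1.   ] F [-0.1  1.  -0.4] w 0.0144 t 25.1667
```

View pics/w18.png

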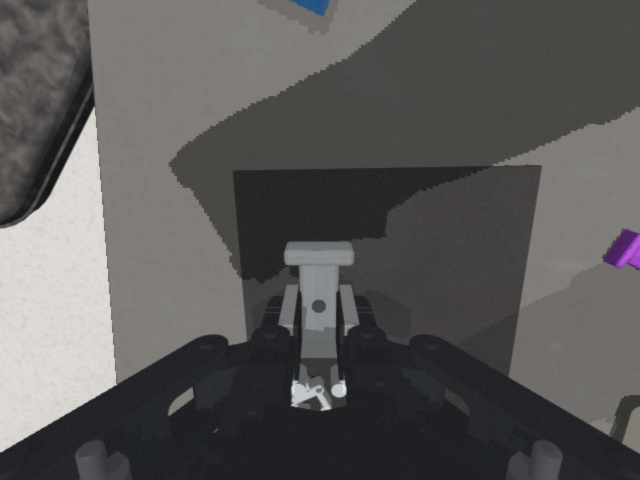

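```bash

python3 -m handwheel '-0.98 2.87 0 0 0 0 1; -0.98 2.87 0 0 0 0 1; -0.98 2.87 0 0 0 0 1; -0.98 2.87 0 0 0 0 1; -0.98 2.87 0 0 0 0 1; -0.98 2.87 0 0 0 0 1; -0.98 2.87 0 0 0 0 1; -0.98 2.87 0 0 0 0 1; -0.98 2.87 0 0 0 0 1; -0.98 2.87 0 0 0 0 1; -0.98 2.87 0 0 0 0 1; -0.98 2.87 0 0 0 0 1; -0.98 2.87 0 0 0 0 1; -0.98 2.87 0 0 0 0 1; -0.98 2.87 0 0 0 0 1; -0.94 2.91 0 0 0 0 1; 0 0 0 0 0 0 1;0 0 0 0 0 0 1'
python3 -c "
from h import *
to([.5066,.1051,.0862],95.4)"
```

```text
clock: 26.67
position: [0.5064, 0.1059, 0.1132]
tool_rot: [[-0.995, -0.097, -0.003], [-0.097, 0.995, 0.0], [0.003, 0.0, -1.0]]
contact_force: [-0.4, -0.0, -1.1]
grip_width: 0.014
turn z 0.18 then shift cm [-0.01 -0.08  2.7 ] psi now 95.58 zaxis [-0.003  0.    -1.   ] F [-0.4 -0.  -1.1] w 0.014 t 26.6667
```

```bash

python3 -m handwheel '0 -0.06 1.4 0 0 0.1 1; 0 0 1.3 0 0 0 1; 0 0 0 0 0 0 1;0 0 0 0 0 0 1'
python3 -m handwheel '-0.7 0 0 0 0 0 1; -0.7 0 0 0 0 0 1; -0.6 0 0 0 0 0 1; 0 0 0 0 0 0 1; 0 0 0 0 0 0 1'
python3 -c "
from h import *
to([.5434,.1086,.0862],95.4);snap('wrist','w19.png')"
```

```text
clock: 27.0
position: [0.5064, 0.1033, 0.0867]
tool_rot: [[-0.996, -0.091, -0.003], [-0.091, 0.996, 0.0], [0.003, 0.0, -1.0]]
contact_force: [-0.2, -0.4, 0.6]
grip_width: 0.0142
clock: 27.42
position: [0.5274, 0.1062, 0.0876]
tool_rot: [[-0.996, -0.092, -0.002], [-0.092, 0.996, 0.001], [0.001, 0.001, -1.0]]
contact_force: [-0.7, 2.5, -7.4]
grip_width: 0.014
turn z -0.1 then shift cm [-1.61  0.09  0.14] psi now 95.3 zaxis [-0.002  0.001 -1.   ] F [-0.7  2.5 -7.4] w 0.014 t 27.4167
```

View pics/w19.png

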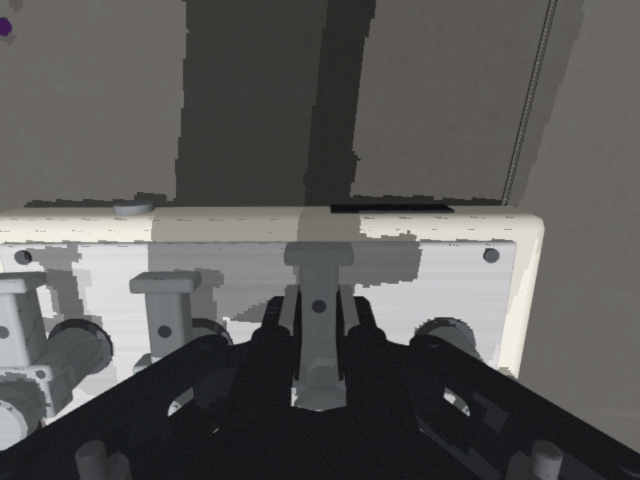

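```bash

python3 -m handwheel '-0.2 0.05 0.2 0 0 0 1; -0.3 0 0 0 0 0 1; -0.3 0 0 0 0 0 1; -0.3 0 0 0 0 0 1; 0 0 0 0 0 0 1'
python3 -m handwheel '-0.3 0 0 0 0 0 1; -0.3 0 0 0 0 0 1; 0 0 0 0 0 0 1; 0 0 0 0 0 0 1'
```

```text
clock: 27.88
position: [0.5392, 0.1081, 0.0867]
tool_rot: [[-0.996, -0.093, 0.001], [-0.093, 0.996, 0.001], [-0.001, 0.001, -1.0]]
contact_force: [0.9, 4.8, -6.5]
grip_width: 0.014
clock: 28.22
position: [0.544, 0.1085, 0.0864]
tool_rot: [[-0.996, -0.092, -0.001], [-0.092, 0.996, 0.001], [0.001, 0.001, -1.0]]
contact_force: [-3.6, 3.8, -2.6]
grip_width: 0.0139
```

```bash

python3 -m handwheel '-0.3 0 0 0 0 0 1; 0 0 0 0 0 0 1; 0 0 0 0 0 0 1'
python3 -m handwheel '-0.15 0 0 0 0 0 1; 0 0 0 0 0 0 1; 0 0 0 0 0 0 1'
```

```text
clock: 28.47
position: [0.5441, 0.1085, 0.0858]
tool_rot: [[-0.996, -0.093, -0.007], [-0.093, 0.996, -0.0], [0.007, 0.001, -1.0]]
contact_force: [-19.5, 2.2, 4.4]
grip_width: 0.0143
clock: 28.72
position: [0.5442, 0.1086, 0.0856]
tool_rot: [[-0.996, -0.093, -0.01], [-0.093, 0.996, -0.0], [0.01, 0.0, -1.0]]
contact_force: [-26.1, 0.7, 9.7]
grip_width: 0.0144
```

```bash

python3 -m handwheel '0.5 0 0 0 0 0 1; 0 0 0 0 0 0 2; 0 0 0 0 0 0 3; 0 0 0 0 0 0 3.5; 0 0 -1 0 0 0 3.5; 0 0 -2 0 0 0 3.5; 0 0 -2.5 0 0 0 3.5; 0 0 -2.5 0 0 0 3.5; 2 -3 0 0 0 0 4; 2 -3 0 0 0 0 4; 1 -3 0 0 0 0 4.5; 0 -3 0 0 0 0 4.5;  0 -3 0 0 0 0 4.5; 0 -3 0 0 0 0 4.5;0 -3 0 0 0 0 4.5;0 -3 0 0 0 0 4.5; 0 -3 0 0 0 0 4.5; 0 0 0 0 0 0 4.5; 0 0 0 0 0 0 4.5'
python3 -c "
from h import *
im=snap('top','t20.png');cv2.imwrite('pics/t20c.png',cv2.resize(im[230:290,200:350],None,fx=5,fy=5,interpolation=cv2.INTER_CUBIC))
im=snap('scene','s20.png');cv2.imwrite('pics/s20d.png',cv2.resize(im[215:285,260:340],None,fx=8,fy=8,interpolation=cv2.INTER_CUBIC))
clips('top','t20.png');to([.555,-.3485,.12],122)"
```

```text
clock: 30.3
position: [0.5192, -0.1674, 0.1671]
tool_rot: [[-0.996, -0.089, 0.001], [-0.089, 0.996, -0.001], [-0.001, -0.001, -1.0]]
contact_force: [0.2, -0.2, 0.0]
grip_width: 0.0451
turn z -26.69 then shift cm [  6.68 -17.46   4.69] psi now 95.31 zaxis [ 0.001 -0.    -1.   ] F [-0.5  1.1  0.1] w 0.0449 t 30.45
```

View pics/t20c.png

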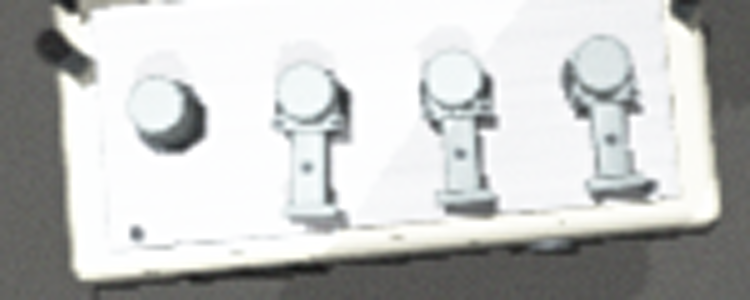

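View pics/s20d.png

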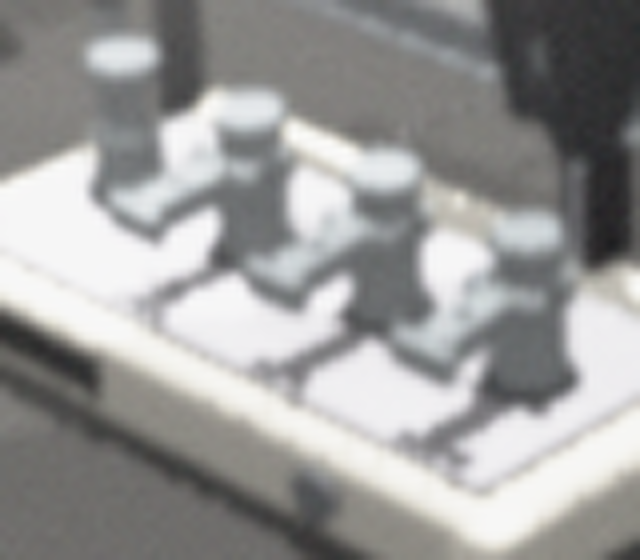

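Three fitted and level. Now the last clip.

```bash

python3 -m handwheel '0 0 0 0 0 -6.7 4.5; 0 0 0 0 0 -6.7 4.5; 0 0 0 0 0 -6.7 4.5; 0 0 0 0 0 -6.6 4.5; 0.95 -2.5 0.65 0 0 0 4.5; 0.95 -2.5 0.65 0 0 0 4.5; 0.95 -2.5 0.65 0 0 0 4.5; 0.95 -2.5 0.65 0 0 0 4.5; 0.95 -2.5 0.65 0 0 0 4.5; 0.95 -2.5 0.65 0 0 0 4.5; 0.95 -2.5 0.65 0 0 0 4.5; 0 0 0 0 0 0 4.5; 0 0 0 0 0 0 4.5; 0 0 0 0 0 0 4.5'
python3 -c "
from h import *
clips('wrist','w21.png',100)"
```

```text
clock: 31.62
position: [0.5555, -0.348, 0.1211]
tool_rot: [[-0.848, -0.53, -0.0], [-0.53, 0.848, 0.0], [-0.0, 0.0, -1.0]]
contact_force: [0.7, 0.0, 1.0]
grip_width: 0.0452
grip [ 0.5147 -0.3757] bore [ 0.5392 -0.3602] ang 32.3 L 0.0678 px [316. 172.]
```

View pics/w21.png

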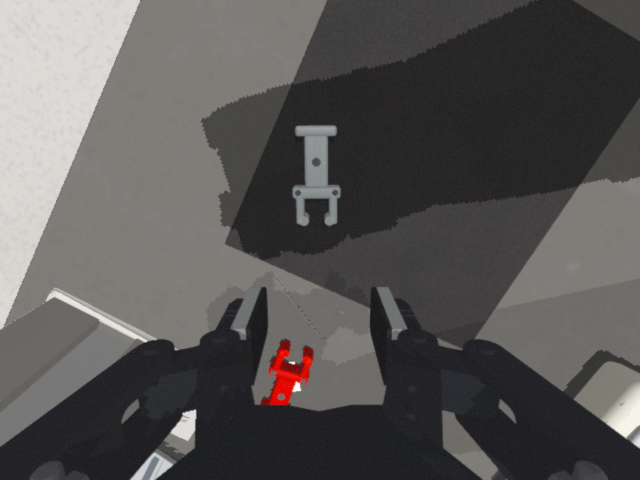

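```bash

python3 -m handwheel '2.5 -0.07 1.5 0 0 0 4.5; 2.5 -0.07 2 0 0 0 4.5; 0 0 2.5 0 0 0 4.5; 0 0 2 0 0 0 4.5; 0 0 1.2 0 0 0 4.5; 0 0 0 0 0 0 4.5; 0 0 0 0 0 0 4.5'
python3 -c "
from h import *
to([.514,-.3755,.0055],122)"
```

```text
clock: 32.25
position: [0.5139, -0.376, 0.0293]
tool_rot: [[-0.848, -0.531, -0.0], [-0.531, 0.848, 0.0], [-0.0, 0.0, -1.0]]
contact_force: [0.4, -0.2, -0.1]
grip_width: 0.0451
turn z 0.04 then shift cm [-0.04  0.04  2.38] psi now 122.04 zaxis [-0.  0. -1.] F [ 0.4 -0.2 -0.1] w 0.0451 t 32.25
```

```bash

python3 -m handwheel '0 0.03 1.4 0 0 0 4; 0 0 0.9 0 0 0 3; 0 0 0 0 0 0 2; 0 0 0 0 0 0 1; 0 0 0 0 0 0 1; 0 0 0 0 0 0 1; 0 0 0 0 0 0 1' 60
python3 -m handwheel '0 0 -2 0 0 0 1; 0 0 -3 0 0 0 1; 0 0 -3 0 0 6.6 1; 0 0 -2 0 0 6.6 1; 0 0 -1.2 0 0 6.6 1; 0 0 0 0 0 6.6 1; 0 0 0 0 0 0 1; 0 0 0 0 0 0 1'
python3 -c "
from h import *
snap('wrist','w22.png');to([.5008,.1747,.1155],95.4)"
```

```text
clock: 32.83
position: [0.5137, -0.3769, 0.0063]
tool_rot: [[-0.848, -0.53, 0.001], [-0.53, 0.848, -0.0], [-0.0, -0.001, -1.0]]
contact_force: [0.3, 1.0, -1.5]
grip_width: 0.0139
clock: 33.5
position: [0.5134, -0.3767, 0.1178]
tool_rot: [[-0.995, -0.101, 0.0], [-0.101, 0.995, 0.0], [-0.0, 0.0, -1.0]]
contact_force: [0.1, 0.3, -1.6]
grip_width: 0.0142
turn z 0.41 then shift cm [-3.95 54.99  0.18] psi now 95.81 zaxis [-0.     0.001 -1.   ] F [ 0.5 -0.1 -0.6] w 0.0145 t 33.55
```

View pics/w22.png

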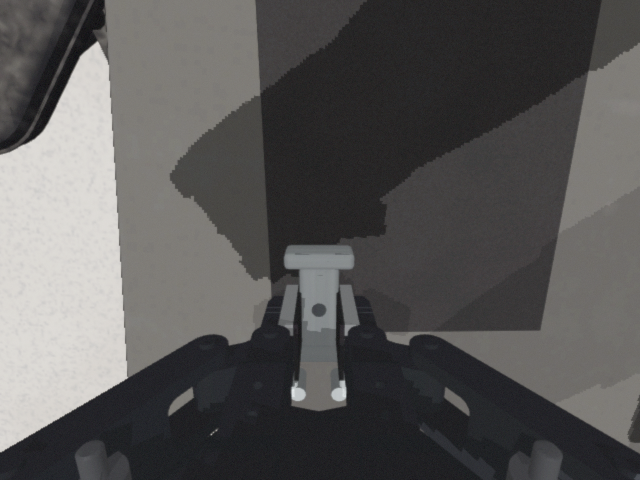

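```bash

python3 -m handwheel '0.5 2.7 -0.5 0 0 0.4 1; 0 2.9 -0.5 0 0 0 1; 0 2.9 0 0 0 0 1; 0 2.9 0 0 0 0 1; 0 2.9 0 0 0 0 1; 0 2.9 0 0 0 0 1; 0 2.9 0 0 0 0 1; 0 2.9 0 0 0 0 1; 0 2.9 0 0 0 0 1; 0 2.9 0 0 0 0 1; 0 2.9 0 0 0 0 1; 0 2.9 0 0 0 0 1; 0 2.9 0 0 0 0 1; 0 2.9 0 0 0 0 1; 0 2.9 0 0 0 0 1; 0 2.9 0 0 0 0 1; 0 2.9 0 0 0 0 1; 0 2.9 0 0 0 0 1; 0 0 0 0 0 0 1;0 0 0 0 0 0 1'
python3 -c "
from h import *
to([.5008,.1747,.086],95.4)"
```

```text
clock: 35.22
position: [0.4606, 0.1419, 0.1272]
tool_rot: [[-0.995, -0.096, -0.001], [-0.096, 0.995, -0.0], [0.001, 0.0, -1.0]]
contact_force: [-0.1, -0.7, -1.0]
grip_width: 0.0141
turn z 0.1 then shift cm [-4.31  2.89  4.12] psi now 95.5 zaxis [-0.001 -0.    -1.   ] F [-0.1 -0.7 -1. ] w 0.0141 t 35.2167
```

```bash

python3 -m handwheel '-1.5 1.45 0 0 0 0.1 1; -1.5 1.44 1 0 0 0 1; -1.3 0 1.5 0 0 0 1; 0 0 1.5 0 0 0 1; 0 0 0 0 0 0 1;0 0 0 0 0 0 1;0 0 0 0 0 0 1'
python3 -c "
from h import *
to([.5376,.1782,.086],95.4);snap('wrist','w23.png')"
```

```text
clock: 35.8
position: [0.5017, 0.1726, 0.0884]
tool_rot: [[-0.996, -0.088, 0.0], [-0.088, 0.996, -0.0], [-0.0, -0.0, -1.0]]
contact_force: [0.5, 0.4, -1.0]
grip_width: 0.0139
turn z -0.33 then shift cm [-3.63  0.22  0.24] psi now 95.07 zaxis [ 0. -0. -1.] F [ 0.5  0.4 -1. ] w 0.0139 t 35.8
```

View pics/w23.png

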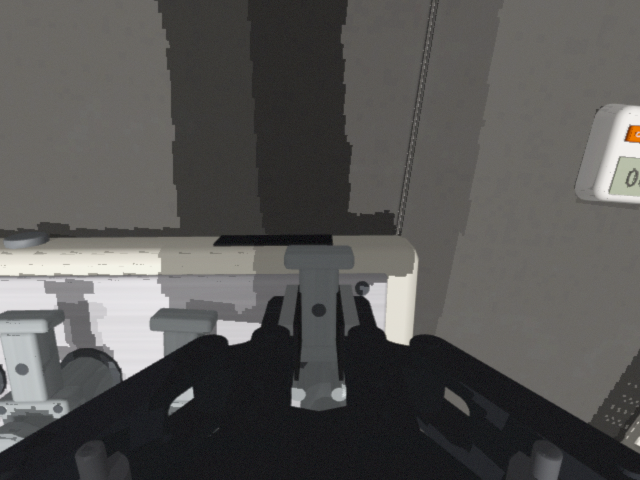

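```bash

python3 -m handwheel '-0.6 0.2 0.25 0 0 -0.3 1; -0.7 0 0 0 0 0 1; -0.6 0 0 0 0 0 1; 0 0 0 0 0 0 1; 0 0 0 0 0 0 1'
python3 -c "
from h import *
to([.5376,.1782,.086],95.4)"
```

```text
clock: 36.27
position: [0.5205, 0.1774, 0.0853]
tool_rot: [[-0.996, -0.094, -0.0], [-0.094, 0.996, 0.001], [0.0, 0.001, -1.0]]
contact_force: [-0.7, 1.8, -0.3]
grip_width: 0.0141
turn z -0.0 then shift cm [-1.71 -0.08 -0.07] psi now 95.4 zaxis [-0.     0.001 -1.   ] F [-0.7  1.8 -0.3] w 0.0141 t 36.2667
```

```bash

python3 -m handwheel '-0.3 -0.05 0 0 0 0 1; -0.4 0 0 0 0 0 1; -0.3 0 0 0 0 0 1; 0 0 0 0 0 0 1'
python3 -m handwheel '-0.3 0 0 0 0 0 1; -0.3 0 0 0 0 0 1; -0.1 0 0 0 0 0 1; 0 0 0 0 0 0 1; 0 0 0 0 0 0 1'
```

```text
clock: 36.6
position: [0.5303, 0.1779, 0.085]
tool_rot: [[-0.996, -0.094, -0.0], [-0.094, 0.996, 0.001], [0.0, 0.001, -1.0]]
contact_force: [0.6, 3.9, -2.7]
grip_width: 0.0143
clock: 37.02
position: [0.536, 0.1782, 0.0851]
tool_rot: [[-0.996, -0.094, -0.003], [-0.094, 0.996, -0.0], [0.003, 0.0, -1.0]]
contact_force: [-9.2, 3.5, 3.2]
grip_width: 0.0143
```

```bash

python3 -m handwheel '-0.2 0 0 0 0 0 1; 0 0 0 0 0 0 1; 0 0 0 0 0 0 1'
python3 -m handwheel '-0.15 0 0 0 0 0 1; 0 0 0 0 0 0 1; 0 0 0 0 0 0 1'
```

```text
clock: 37.27
position: [0.5361, 0.1783, 0.0847]
tool_rot: [[-0.996, -0.094, -0.007], [-0.094, 0.996, -0.001], [0.007, -0.0, -1.0]]
contact_force: [-16.3, 0.5, 6.4]
grip_width: 0.0141
clock: 37.52
position: [0.5361, 0.1783, 0.0842]
tool_rot: [[-0.996, -0.094, -0.01], [-0.094, 0.996, -0.001], [0.01, -0.0, -1.0]]
contact_force: [-22.7, 0.4, 8.2]
grip_width: 0.0142
```

```bash

python3 -m handwheel '0.5 0 0 0 0 0 1; 0 0 0 0 0 0 2; 0 0 0 0 0 0 3; 0 0 0 0 0 0 3.5; 0 0 -1 0 0 0 3.5; 0 0 -2 0 0 0 3.5; 0 0 -2.5 0 0 0 3.5; 1 0 -3 0 0 6.9 3.5; 0 0 -3 0 0 6.9 3.5; 0 0 -3 0 0 6.9 3.5; 0 0 -3 0 0 6.9 3.5; 0 0 -3 0 0 6.9 3.5; 0 0 -3 0 0 6.9 3.5; 0 0 -2 0 0 6.9 3.5; 0 0 0 0 0 6.9 3.5; 0 0 0 0 0 6.9 3.5; 0 0 0 0 0 6.9 3.5; 0 0 0 0 0 6.9 3.5; 0 0 0 0 0 6.9 3.5; 0 0 0 0 0 6.9 3.5'
python3 -m handwheel '0 0 0 0 0 0 3; 0 0 0 0 0 0 3'
python3 -c "
from h import *
im=snap('top','t24.png');cv2.imwrite('pics/t24c.png',cv2.resize(im[170:290,190:350],None,fx=5,fy=5,interpolation=cv2.INTER_CUBIC))
im=snap('scene','s24.png');cv2.imwrite('pics/s24d.png',cv2.resize(im[180:285,250:360],None,fx=5.5,fy=5.5,interpolation=cv2.INTER_CUBIC))
to([.6695,.086,.34],5.3)"
```

```text
clock: 39.18
position: [0.526, 0.1769, 0.3413]
tool_rot: [[-0.093, 0.996, 0.001], [0.996, 0.093, -0.0], [-0.0, 0.001, -1.0]]
contact_force: [0.2, 0.7, 0.8]
grip_width: 0.0351
clock: 39.35
position: [0.526, 0.177, 0.341]
tool_rot: [[-0.102, 0.995, 0.001], [0.995, 0.102, -0.0], [-0.0, 0.001, -1.0]]
contact_force: [-0.2, 0.3, -0.1]
grip_width: 0.0302
turn z 0.59 then shift cm [-10.39  13.45   0.07] psi now 5.89 zaxis [ 0.001  0.    -1.   ] F [-0.1 -0.6  0.1] w 0.0301 t 39.45
```

View pics/t24c.png

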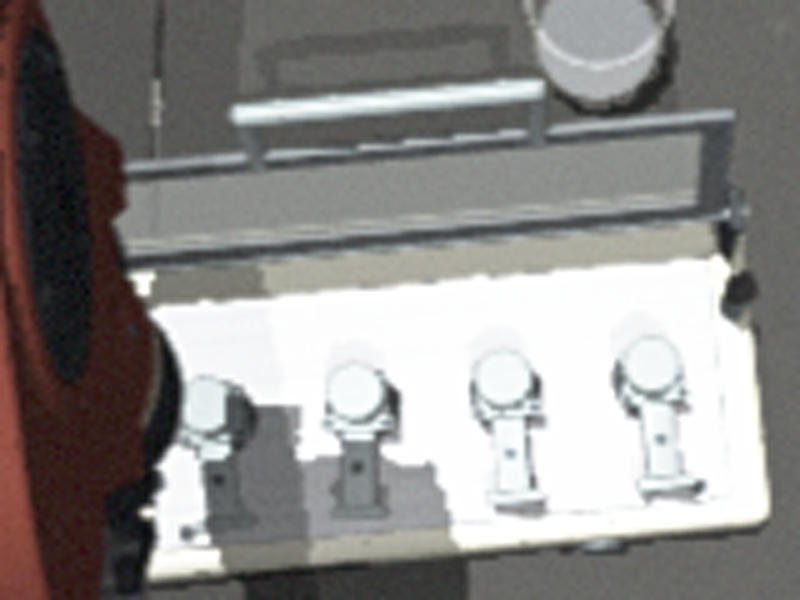

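View pics/s24d.png

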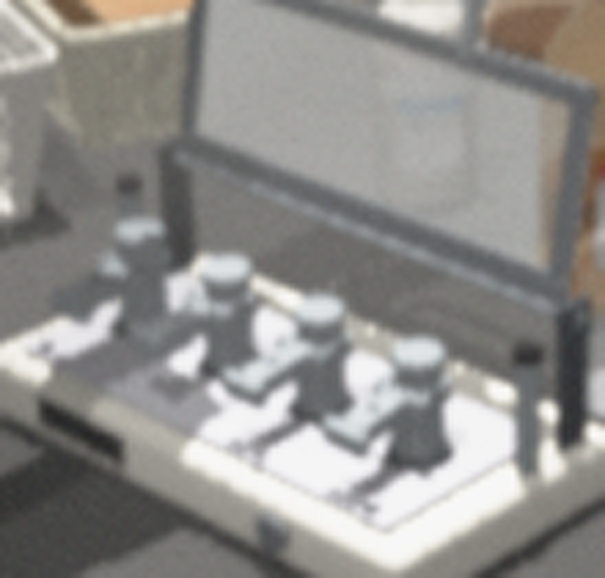

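```bash

python3 -m handwheel '-1.8 2.6 0 0 0 0.6 3; -1.9 2.7 0 0 0 0 3; -1.9 2.7 0 0 0 0 3; -1.9 2.7 0 0 0 0 3; -1.8 2.7 0 0 0 0 3; 0 0 0 0 0 0 3; 0 0 0 0 0 0 3; 0 0 0 0 0 0 3'
python3 -c "
from h import *
to([.6695,.096,.267],5.4); snap('wrist','w25.png')"
```

```text
clock: 40.12
position: [0.6676, 0.0966, 0.3402]
tool_rot: [[-0.09, 0.996, -0.001], [0.996, 0.09, 0.0], [0.0, -0.0, -1.0]]
contact_force: [0.9, 0.5, 0.1]
grip_width: 0.03
turn z -0.24 then shift cm [-0.08  0.19  7.32] psi now 5.16 zaxis [-0.001  0.    -1.   ] F [0.9 0.5 0.1] w 0.03 t 40.1167
```

View pics/w25.png

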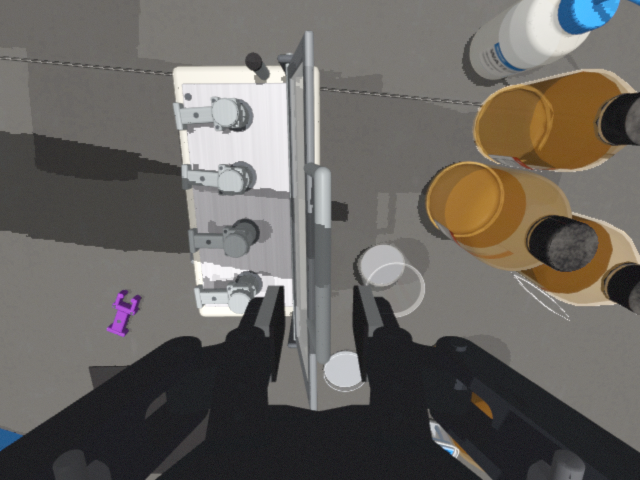

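```bash

python3 -m handwheel '0 0.15 2 0 0 0 3; 0 0 2.2 0 0 0 3; 0 0 2 0 0 0 3; 0 0 1.1 0 0 0 3; 0 0 0 0 0 0 3; 0 0 0 0 0 0 0.6; 0 0 0 0 0 0 0.6; 0 0 0 0 0 0 0.6; 0 0 0 0 0 0 0.6; 0 0 0 0 0 0 0.6; 0 0 0 0 0 0 0.6' 25
```

```text
clock: 41.08
position: [0.6697, 0.0973, 0.2694]
tool_rot: [[-0.089, 0.996, 0.003], [0.996, 0.089, 0.001], [0.001, 0.003, -1.0]]
contact_force: [-0.9, 3.3, 6.3]
grip_width: 0.0087
```

```bash

python3 -m handwheel '0 -1.47 -0.17 0 0 0 0.6; 0 -1.48 -0.03 0 0 0 0.6; 0 -1.47 0.1 0 0 0 0.6; 0 -1.46 0.24 0 0 0 0.6; 0 -1.43 0.37 0 0 0 0.6; 0 -1.39 0.5 0 0 0 0.6; 0 -1.34 0.62 0 0 0 0.6; 0 0 0 0 0 0 0.6'
python3 -m handwheel '0 -1.28 0.74 0 0 0 0.6; 0 -1.21 0.85 0 0 0 0.6; 0 -1.12 0.96 0 0 0 0.6; 0 -1.03 1.06 0 0 0 0.6;  0 0 0 0 0 0 0.6;  0 0 0 0 0 0 0.6'
```

```text
clock: 41.75
position: [0.5678, 0.0874, 0.2516]
tool_rot: [[-0.088, 0.996, 0.0], [0.996, 0.088, -0.001], [-0.001, 0.0, -1.0]]
contact_force: [-4.7, -1.5, 4.5]
grip_width: 0.0087
clock: 42.25
position: [0.5222, 0.083, 0.2152]
tool_rot: [[-0.088, 0.996, -0.002], [0.996, 0.088, -0.002], [-0.001, -0.002, -1.0]]
contact_force: [-7.0, -3.7, 3.0]
grip_width: 0.0086
```

```bash

python3 -c "
from h import *
im=snap('scene','s26.png');cv2.imwrite('pics/s26d.png',cv2.resize(im[150:285,230:370],None,fx=4.4,fy=4.4,interpolation=cv2.INTER_CUBIC))
t=np.array([.73,.65,.57,.49,.41,.35,.3,.26,.22,.18,.14,.10,.06,.03,0,-.02])
y=-16.2*np.cos(t); z=-16.2*np.sin(t)
for a,b,c in zip(t[1:],np.diff(y),np.diff(z)): print(a,round(b,2),round(c,2))"
```

```text
0.65 -0.82 1.0
0.57 -0.74 1.06
0.49 -0.65 1.12
0.41 -0.56 1.17
0.35 -0.36 0.9
0.3 -0.26 0.77
0.26 -0.18 0.62
0.22 -0.15 0.63
0.18 -0.13 0.64
0.14 -0.1 0.64
0.1 -0.08 0.64
0.06 -0.05 0.65
0.03 -0.02 0.49
0.0 -0.01 0.49
-0.02 0.0 0.32
```

View pics/s26d.png

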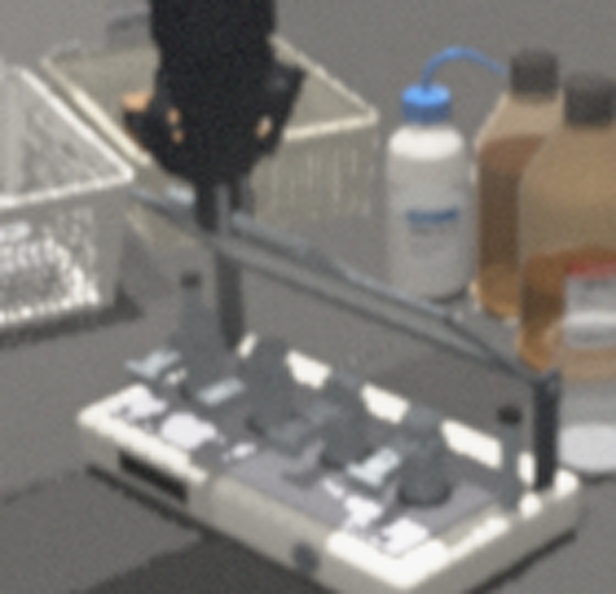

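```bash

python3 -m handwheel '0 -0.82 1.0 0 0 0 0.6; 0 -0.74 1.06 0 0 0 0.6; 0 -0.65 1.12 0 0 0 0.6; 0 -0.56 1.17 0 0 0 0.6; 0 -0.36 0.9 0 0 0 0.6; 0 0 0 0 0 0 0.6;  0 0 0 0 0 0 0.6'
python3 -m handwheel '0 -0.2 0.4 0 0 0 0.6; 0 -0.1 0.4 0 0 0 0.6; 0 -0.12 0.4 0 0 0 0.6; 0 -0.1 0.4 0 0 0 0.6; 0 -0.08 0.4 0 0 0 0.6; 0 -0.06 0.4 0 0 0 0.6; 0 -0.06 0.4 0 0 0 0.6; 0 0 0 0 0 0 0.6;  0 0 0 0 0 0 0.6'
```

```text
clock: 42.88
position: [0.4907, 0.0801, 0.1621]
tool_rot: [[-0.088, 0.996, -0.004], [0.996, 0.088, -0.002], [-0.002, -0.004, -1.0]]
contact_force: [-8.9, -5.4, 1.0]
grip_width: 0.0084
clock: 43.63
position: [0.4829, 0.0794, 0.1338]
tool_rot: [[-0.088, 0.996, -0.005], [0.996, 0.088, -0.002], [-0.002, -0.006, -1.0]]
contact_force: [-9.8, -6.8, 0.2]
grip_width: 0.0084
```

```bash

python3 -m handwheel '0 -0.1 0.3 0 0 0 0.6; 0 -0.1 0.3 0 0 0 0.6; 0 -0.1 0.3 0 0 0 0.6; 0 -0.04 0.3 0 0 0 0.6; 0 -0.04 0.3 0 0 0 0.6; 0 -0.02 0.3 0 0 0 0.6; 0 0 0 0 0 0 0.6;  0 0 0 0 0 0 0.6'
python3 -m handwheel '0 0 0.2 0 0 0 0.6; 0 0 0.2 0 0 0 0.6; 0 0 0.2 0 0 0 0.6; 0 0 0 0 0 0 0.6;  0 0 0 0 0 0 0.6'
```

```text
clock: 44.3
position: [0.4806, 0.0791, 0.1163]
tool_rot: [[-0.088, 0.996, -0.002], [0.996, 0.088, -0.002], [-0.002, -0.002, -1.0]]
contact_force: [-3.1, -5.8, -1.5]
grip_width: 0.0089
clock: 44.72
position: [0.4802, 0.0791, 0.1103]
tool_rot: [[-0.088, 0.996, -0.003], [0.996, 0.088, -0.002], [-0.002, -0.003, -1.0]]
contact_force: [-5.7, -5.1, -1.0]
grip_width: 0.0089
```

```bash

python3 -m handwheel '0 0 0.15 0 0 0 0.6; 0 0 0.15 0 0 0 0.6; 0 0 0 0 0 0 0.6;  0 0 0 0 0 0 0.6'
python3 -m handwheel '0 0 0.15 0 0 0 0.6; 0 0 0.15 0 0 0 0.6; 0 0 0 0 0 0 0.6;  0 0 0 0 0 0 0.6'
```

```text
clock: 45.05
position: [0.4801, 0.0791, 0.1074]
tool_rot: [[-0.088, 0.996, -0.003], [0.996, 0.088, -0.002], [-0.002, -0.003, -1.0]]
contact_force: [-6.2, -4.5, -0.4]
grip_width: 0.0089
clock: 45.38
position: [0.4801, 0.0791, 0.1043]
tool_rot: [[-0.088, 0.996, -0.003], [0.996, 0.088, -0.002], [-0.002, -0.003, -1.0]]
contact_force: [-6.4, -5.3, 0.7]
grip_width: 0.0086
```

```bash

python3 -m handwheel '0 0 0.15 0 0 0 0.6; 0 0 0.15 0 0 0 0.6; 0 0 0 0 0 0 0.6;  0 0 0 0 0 0 0.6'
python3 -c "
from h import *
im=snap('scene','s27.png');cv2.imwrite('pics/s27d.png',cv2.resize(im[180:285,240:370],None,fx=5.5,fy=5.5,interpolation=cv2.INTER_CUBIC))"
```

```text
clock: 45.72
position: [0.4801, 0.0791, 0.1024]
tool_rot: [[-0.088, 0.996, -0.002], [0.996, 0.088, -0.002], [-0.002, -0.003, -1.0]]
contact_force: [-11.2, -5.2, 9.8]
grip_width: 0.0087
```

View pics/s27d.png

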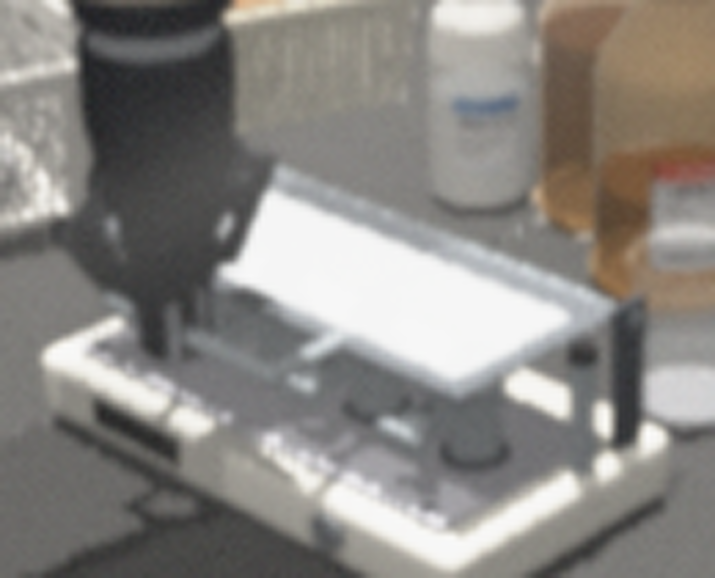

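```bash

python3 -m handwheel '0 0 0.15 0 0 0 0.6; 0 0 0.15 0 0 0 0.6;0 0 0 0 0 0 0.6; 0 0 0 0 0 0 0.6'
python3 -m handwheel '0 0 0 0 0 0 1.5; 0 0 0 0 0 0 2.5; 0 0 0 0 0 0 3; 0 0 0 0 0 0 3;0 0 -1.5 0 0 0 3; 0 0 -2.5 0 0 0 3; 0 0 -3 0 0 0 3; 0 0 -3 0 0 0 3; 0 -2 -2 0 0 0 3; -3 -1 0 0 0 0 3; -3 -1 0 0 0 0 3; -3 -1 0 0 0 0 3; -3 0 0 0 0 0 3; -3 0 0 0 0 0 3; -3 0 0 0 0 0 3; -3 0 0 0 0 0 3; 0 0 0 0 0 0 3; 0 0 0 0 0 0 3'
python3 -c "
from h import *
im=snap('scene','s28.png');cv2.imwrite('pics/s28d.png',cv2.resize(im[180:285,240:370],None,fx=5.5,fy=5.5,interpolation=cv2.INTER_CUBIC))
im=snap('top','t28.png')"
```

```text
clock: 46.1
position: [0.4802, 0.0791, 0.102]
tool_rot: [[-0.088, 0.996, -0.001], [0.996, 0.088, -0.003], [-0.002, -0.002, -1.0]]
contact_force: [-21.8, -6.2, 32.8]
grip_width: 0.0086
clock: 47.6
position: [0.4493, -0.1348, 0.218]
tool_rot: [[-0.086, 0.996, -0.001], [0.996, 0.086, 0.001], [0.001, -0.001, -1.0]]
contact_force: [-0.6, 0.4, 0.6]
grip_width: 0.0304
```

View pics/s28d.png

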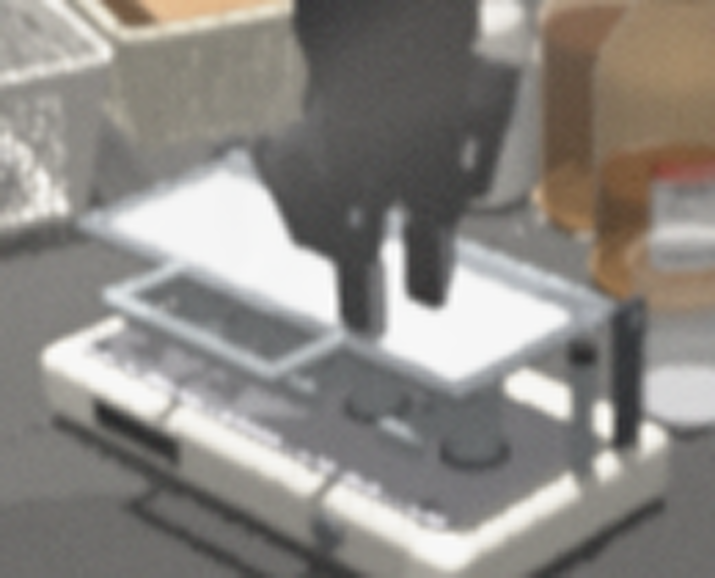

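View pics/t28.png

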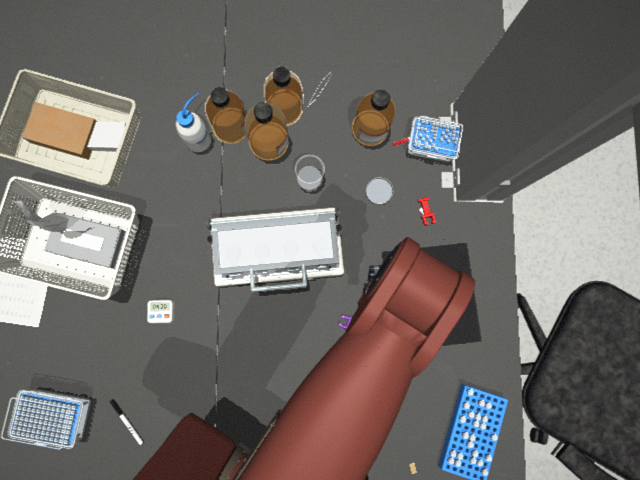

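```bash
python3 -c "
from h import *
im=cv2.imread('pics/t28.png');cv2.imwrite('pics/t28c.png',cv2.resize(im[200:300,200:355],None,fx=5,fy=5,interpolation=cv2.INTER_CUBIC))
snap('wrist','w28.png')
print(env.get_obs()['contact_force'])
print(tri(cam('top'),[[251.5,289.5],[306,286]],cam('scene'),[[259.1,234],[289.5,247.6]]))"
```

```text
[ 1.30887336  0.23993591 -0.69623229]
[[0.47331329 0.13152811 0.11747992]
 [0.48281664 0.00541832 0.12129444]]
```

View pics/t28c.png

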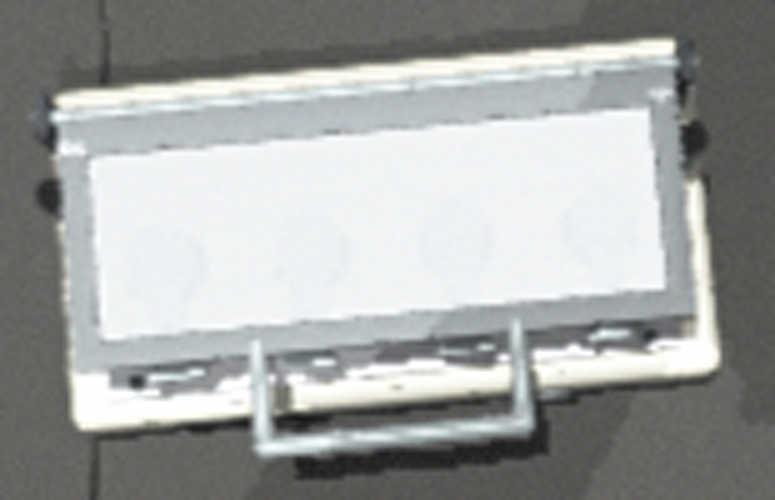

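View pics/w28.png

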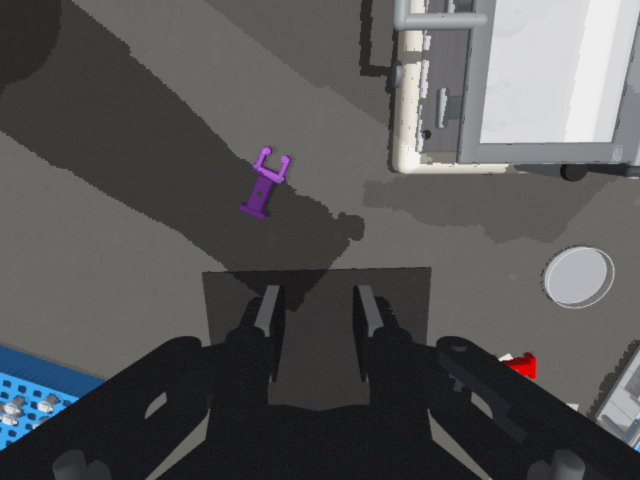

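```bash
python3 -c "
from h import *
print(env.close_job())"
```

```text
the job is handed in; nothing more can be done
None
```

I raised the guard onto its back stop, pushed all four clips onto their own posts, lowered the guard slowly until it rested shut, and handed the job in at about 48 s. It returned no verdict.

- **Clips:** each clip ran onto its post until it hit a hard stop, at about 17 to 26 N. The three right-hand clips look level in the side view. The left-hand clip was in shadow there, so I judged it from the top view, where it sits like the others. The mat is now empty, and with the guard shut the tails of all four clips still show under its front edge.
- **Guard:** the vertical force rose to about 33 N with no further travel when it reached its stop. After I let go, the handle measured 117 to 121 mm above the worktop against the nominal 118 mm, which is within about 0.02 rad of shut.
- **Bystanders and robot:** the beaker, timer and dish lid look unmoved in the top picture. The gripper is open and clear of everything, with contact force near zero.

**Discrepancies:** the first clip's stop came about 2 mm beyond what the camera had predicted, and the left-hand clip's came about 1.5 mm before the stop I extrapolated from its neighbour. The left-hand clip also sat about 1 mm deeper in the grip than the others. I put all of this down to calibration and grip offset. No check failed.

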